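# Set out the stick plant markers for lettering

### The job

The dipped ends of the stick plant markers are dry, so set them out for the lettering volunteers: take every marker from the drying racks and lay it in a V groove of the writing rest painted in the colour of its dipped end, one to a groove, resting on both rails and centred on them, with its planed writing face turned straight up. Leave the other things on the table where they are.

Things in the scene. Friction and masses are not known exactly. Their poses are not given: they have to be found in the camera images.
- red_1_mid (a point): round hazel-stick plant marker with a red-dipped end, 28 mm diameter, 222 mm long, 80 g; may be absent. Point on its axis, mid-shank: grip here. z axis along the stick to the dipped end (foot tip at -105, plain round shank -65 to +62, red dip +102 to +117 mm; centre of mass +16 mm). x axis = outward normal of its writing face. Starts in a drying rack, axis 55 mm above the table; rolls if let go on the table
- red_1_face (a point): centre of that marker's pale planed writing face: a flat 40 mm long (+62 to +102 mm along the stick from the mid-shank point), 23 mm wide, 8 mm from the stick's axis; the rest of the stick is brown bark. Axes as for the mid-shank point; at the start the face is turned any way round
- red_2_mid (a point): round hazel-stick plant marker with a red-dipped end, 28 mm diameter, 222 mm long, 80 g; may be absent. Point on its axis, mid-shank: grip here. z axis along the stick to the dipped end (foot tip at -105, plain round shank -65 to +62, red dip +102 to +117 mm; centre of mass +16 mm). x axis = outward normal of its writing face. Starts in a drying rack, axis 55 mm above the table; rolls if let go on the table
- red_2_face (a point): centre of that marker's pale planed writing face: a flat 40 mm long (+62 to +102 mm along the stick from the mid-shank point), 23 mm wide, 8 mm from the stick's axis; the rest of the stick is brown bark. Axes as for the mid-shank point; at the start the face is turned any way round
- blue_1_mid (a point): round hazel-stick plant marker with a blue-dipped end, 28 mm diameter, 222 mm long, 80 g; may be absent. Point on its axis, mid-shank: grip here. z axis along the stick to the dipped end (foot tip at -105, plain round shank -65 to +62, blue dip +102 to +117 mm; centre of mass +16 mm). x axis = outward normal of its writing face. Starts in a drying rack, axis 55 mm above the table; rolls if let go on the table
- blue_1_face (a point): centre of that marker's pale planed writing face: a flat 40 mm long (+62 to +102 mm along the stick from the mid-shank point), 23 mm wide, 8 mm from the stick's axis; the rest of the stick is brown bark. Axes as for the mid-shank point; at the start the face is turned any way round
- blue_2_mid (a point): round hazel-stick plant marker with a blue-dipped end, 28 mm diameter, 222 mm long, 80 g; may be absent. Point on its axis, mid-shank: grip here. z axis along the stick to the dipped end (foot tip at -105, plain round shank -65 to +62, blue dip +102 to +117 mm; centre of mass +16 mm). x axis = outward normal of its writing face. Starts in a drying rack, axis 55 mm above the table; rolls if let go on the table
- blue_2_face (a point): centre of that marker's pale planed writing face: a flat 40 mm long (+62 to +102 mm along the stick from the mid-shank point), 23 mm wide, 8 mm from the stick's axis; the rest of the stick is brown bark. Axes as for the mid-shank point; at the start the face is turned any way round
- rest_red: fixed writing rest with red rails. Base board 125 x 196 x 8 mm; origin at the centre of its underside, on the table, z up. Two upright rails, 15 mm thick, 190 mm long in y, stand at x = -42 and +42 mm (69 mm open gap between them), tops 70 mm above the table. Each has two V notches (90 degrees, 40 mm wide, 20 mm deep) at y = +50 and -50 mm: two markers lie side by side along x
- rest_red_groove0 (a point): seat in the red rest's groove at y = +50 mm: where the mid-shank point of a seated marker lies, midway between the rails, 70 mm above the table; x axis along the groove (the dipped end may point either way)
- rest_red_groove1 (a point): seat in the red rest's groove at y = -50 mm: where the mid-shank point of a seated marker lies, midway between the rails, 70 mm above the table; x axis along the groove (the dipped end may point either way)
- rest_blue: fixed writing rest with blue rails. Base board 125 x 196 x 8 mm; origin at the centre of its underside, on the table, z up. Two upright rails, 15 mm thick, 190 mm long in y, stand at x = -42 and +42 mm (69 mm open gap between them), tops 70 mm above the table. Each has two V notches (90 degrees, 40 mm wide, 20 mm deep) at y = +50 and -50 mm: two markers lie side by side along x
- rest_blue_groove0 (a point): seat in the blue rest's groove at y = +50 mm: where the mid-shank point of a seated marker lies, midway between the rails, 70 mm above the table; x axis along the groove (the dipped end may point either way)
- rest_blue_groove1 (a point): seat in the blue rest's groove at y = -50 mm: where the mid-shank point of a seated marker lies, midway between the rails, 70 mm above the table; x axis along the groove (the dipped end may point either way)
- clay_pot: small empty terracotta pot, 76 mm wide, 72 mm tall; origin at the centre of its underside; bystander
- paint_red: closed jar of red paint with a white cap, 54 mm wide, 62 mm tall; origin at the centre of its underside; bystander
- paint_blue: closed jar of blue paint with a white cap, 54 mm wide, 62 mm tall; origin at the centre of its underside; bystander
- twine_spool: upright spool of garden twine, 52 mm wide, 60 mm tall; origin at the centre of its underside; bystander
- seed_tin: green flat seed tin, 70 x 95 x 35 mm tall; origin at the centre of its underside; bystander
- trowel: hand trowel lying flat, 270 mm long, handle up to 28 mm high; origin where the handle meets the neck, on the table; its x axis points to the blade; bystander
- paint_pen: white paint pen with a black cap, 125 x 13 mm, lying; origin at the middle of its underside; bystander
- rack_a: fixed drying rack of bare wood on a newspaper, where markers lie at the start: two rails like a rest's (15 mm thick, 190 mm long, 84 mm apart centre to centre, two V notches 100 mm apart) but with tops 55 mm above the table. Origin on the table under its centre; z axis level, along the grooves; x axis down
- rack_b: fixed drying rack of bare wood on a newspaper, where markers lie at the start: two rails like a rest's (15 mm thick, 190 mm long, 84 mm apart centre to centre, two V notches 100 mm apart) but with tops 55 mm above the table. Origin on the table under its centre; z axis level, along the grooves; x axis down
Things that resemble listed ones, but are neither listed nor needed, are in the scene too. What is shaped like the part that bears red_2_mid but green is not meant.

How it is judged:
At the end, for the whole second after the job is handed in: Every marker present lies in a V groove of the rest of its own colour: axis within 6 mm of the groove axis sideways and in height, shank middle within 20 mm of the rest's middle, parallel within 6 degrees, writing face up within 15 degrees; released and at rest ((y of red_1_mid in the frame of rest_red between 0.044 and 0.056 m or y of red_1_mid in the frame of rest_red between -0.056 and -0.044 m) and x of red_1_mid in the frame of rest_red between -0.02 and 0.02 m and z of red_1_mid in the frame of rest_red between 0.064 and 0.076 m and angle between the z axis of each of red_1_mid, red_2_mid and the x axis of rest_red, either way round below 0.1 rad and angle between each of red_1_mid, red_2_mid, blue_1_mid, blue_2_mid's own x axis and vertical below 0.26 rad and (y of red_2_mid in the frame of rest_red between 0.044 and 0.056 m or y of red_2_mid in the frame of rest_red between -0.056 and -0.044 m) and x of red_2_mid in the frame of rest_red between -0.02 and 0.02 m and z of red_2_mid in the frame of rest_red between 0.064 and 0.076 m and (y of blue_1_mid in the frame of rest_blue between 0.044 and 0.056 m or y of blue_1_mid in the frame of rest_blue between -0.056 and -0.044 m) and x of blue_1_mid in the frame of rest_blue between -0.02 and 0.02 m and z of blue_1_mid in the frame of rest_blue between 0.064 and 0.076 m and angle between the z axis of each of blue_1_mid, blue_2_mid and the x axis of rest_blue, either way round below 0.1 rad and (y of blue_2_mid in the frame of rest_blue between 0.044 and 0.056 m or y of blue_2_mid in the frame of rest_blue between -0.056 and -0.044 m) and x of blue_2_mid in the frame of rest_blue between -0.02 and 0.02 m and z of blue_2_mid in the frame of rest_blue between 0.064 and 0.076 m); the robot touches nothing.
It fails at once if a bystander on the table is shifted by more than 3 cm (distance of any of clay_pot, paint_red, paint_blue, twine_spool, seed_tin, trowel, paint_pen from where it was at the start of the episode above 0.03 m).
Of red_1, red_2, blue_1, blue_2 only 3 to 4 are there at a start; the rules pass over those that are not, and their reading is None.
At some moment in a run one of red_1, red_2, blue_1, blue_2 may be knocked a few centimetres aside while the robot is not near it.
Once in a run the grip may slacken for a moment while it holds something.
It also fails if it takes over 210 s, if anything falls off the work surface, if the arm or the gripper's body presses on something with over 40 N, if the wrist force passes 120 N, or if a joint passes its speed limit or range.

### The arm

A 7-joint arm with a two-finger parallel gripper is mounted at the origin on the work surface. World frame = base frame: x ahead of the robot, y to its left, z up, the work surface at z = 0. Lengths are in m, angles in rad, forces in N, time in s.
With the tool pointing down it reaches from about 0.35 to 0.9 m from the base axis. Payload 8.1 kg.
Tool frame: the origin (TCP) lies midway between the tips of the shut fingers; the grasp point (between the pads) lies behind it (arm.tcp_to_grasp is the z of the grasp point in the tool frame, in m); z points along the fingers, y is the line along which they close (so a half turn about z gives the same grasp; the last joint's range is limited). The gripper opens to 92 mm and grips with 3 to 60 N. Pads are 19 mm wide; open, the fingers measure 130 mm over their backs; the gripper's body (75 mm by 190 mm) begins 47 mm behind the grasp point.
Start: joints at [-0.103, 0.434, 0.025, 1.573, -0.012, 1.134, -0.075], TCP at [0.625, -0, 0.227] pointing down, gripper open.
Joint ranges: [-2.62, 2.62], [-0.44, 2.09], [-1.27, 1.32], [0.08, 2.57], [-1.32, 4.46], [0.12, 2], [-2.74, 2.74]. Speed limits (rad/s): [2.22, 2.22, 3.01, 3.01, 3.14, 3.14, 3.14].

### API

Orientations are given as a rotation vector (axis times angle).
In Python, from cell import readout, vision, arm gives the robot as it stands.
- The arm moves only by the tool carry_out, never from a script. Its argument "increments" is one flat list of numbers, 6 for each row, row after row: the shift along the world's x, y, z in mm, then the turn, a rotation vector about the world's x, y, z in rad. In form: [tx, ty, tz, wx, wy, wz, tx, ty, tz, wx, wy, wz, ...]. A call has 1 to 20 rows; each row shifts and turns the commanded pose from where the row before left it; what a row does not reach is not made up. A row lasts 1/8 s, in which the tool goes at most 62.5 mm and 10.7 degrees, less where a joint would pass 70% of its speed; a pose out of reach is approached as far as the arm can. A call with a gripper value outside its range is refused whole. "grip" is the closure, from 0 (fully open) to 1 (shut), set as the call begins (left out, the last holds). The fingers move at their own pace and stop on an object; "newtons" is the grip in N (left out, the last holds). Time passes only in rows, so rows that do not move let the fingers close. It gives the time, the measured TCP pose, the force, the opening and the grip force at its end, in the units of the state.
- readout.observe(): the state, without advancing time (a new reading comes with each control period).
- vision.get_image(name): name is "scene" or "side" or "wrist"; returns the picture (480x640x3 uint8, red, green, blue); there is no depth.
- vision.calibration(name): a dict with "fov_y" (degrees; the focal length in pixels is half the picture's height over the tangent of half this angle, whatever the lens; pixels are square), "cx", "cy" (the principal point, pixels), "k1" (the pictures are not rectified: a ray, as slopes to the right and down, at radius r is drawn at 1 + k1 r^2 times it, then the intrinsics apply), "pose" (4x4, takes a point from camera to world coordinates). Camera axes: x right, y up, looking along -z (the intrinsics and any distortion apply to the point x, -y, -z); pixel columns grow to the right and rows downward; lengths in m; the calibration is good to about 2 mm. A picture is of the moment at which its call begins: read the wrist's pose just before it. calibration takes no time and is no camera call; for the wrist camera it gives the pose at the moment of the call.
- arm.sign_off(): hands the job in; it is judged then, once.
The state is a dict: "clock": time; "joints": joint angles; "dq": joint speeds; "joint_efforts": joint torques, N m; "position": TCP position; "ee_rot": TCP orientation; "force": force on the tool from outside, world axes, zero at the start; "ft_torque": the same for the moment, N m; "width": opening from 0.0 (shut) to 1.0 (fully open); "gripper_force": force on a finger pad.
Only numpy, scipy, OpenCV 4.12 (cv2) and the standard library are available. Lean on these libraries where they do the work, as an engineer would, in place of code of your own. Each camera call takes 0.05 s, during which the arm holds its last target. There are 200 camera calls.

## Working session

There is one attempt and no reset: what is moved stays moved. The work goes in short steps, Python scripts to look and compute and a tool call to move; the robot and the scene stay as the last step left them, time stands still between calls to the robot, and variables do not carry over. Pictures are saved under pics/ and viewed, at most 14 in all, crops included, and the job is handed in when it is done.

Besides the shell and the picture viewer there is one more tool, called after "Emit:" in YAML: its name, and indented under it one key for each argument. carry_out: Moves the arm, as the interface text tells. Its arguments: {"type":"object","properties":{"increments":{"type":"array","items":{"type":"number"}},"grip":{"type":"number"},"newtons":{"type":"number"}},"required":["increments"]}

```bash
ls; mkdir -p pics; cat > h.py <<'E'
import numpy as np, cv2
from cell import readout, vision, arm
def grab(n,f):
    c=vision.calibration(n); im=vision.get_image(n); cv2.imwrite(f'pics/{f}.png',im[:,:,::-1]); np.save(f'pics/{f}.npy',np.array([c['fov_y'],c['cx'],c['cy'],c['k1'],*np.array(c['pose']).ravel()])); return im
def cal(f):
    a=np.load(f'pics/{f}.npy'); return 240/np.tan(np.radians(a[0]/2)),a[1],a[2],a[3],a[4:].reshape(4,4)
def unproj(f,u,v,z):
    F,cx,cy,k,T=cal(f); xd,yd=(u-cx)/F,(v-cy)/F
    x,y=xd,yd
    for _ in range(30):
        s=1+k*(x*x+y*y); x,y=xd/s,yd/s
    d=T[:3,:3]@np.array([x,-y,-1.]); o=T[:3,3]; return o+d*(z-o[2])/d[2]
def proj(f,p):
    F,cx,cy,k,T=cal(f); q=T[:3,:3].T@(np.asarray(p,float)-T[:3,3]); x,y=q[0]/-q[2],-q[1]/-q[2]
    s=1+k*(x*x+y*y); return np.array([cx+F*s*x,cy+F*s*y])
E
python3 - <<'E'
from h import *
for n in('scene','side','wrist'):
    grab(n,n+'0'); print(n,vision.calibration(n))
print(readout.observe(),arm.tcp_to_grasp)
E
```

```text
pics
scene {'fov_y': 50.64765276634828, 'cx': 308.15409664738866, 'cy': 240.41954078929817, 'k1': -0.08266411922441276, 'pose': array([[ 0.69613531, -0.57069065,  0.4355546 ,  0.97777717],
       [ 0.71783694,  0.54463334, -0.43368728, -0.44265387],
       [ 0.01028372,  0.61456221,  0.78880133,  0.8937046 ],
       [ 0.        ,  0.        ,  0.        ,  1.        ]])}
side {'fov_y': 51.17561065321978, 'cx': 322.5159725321152, 'cy': 243.06994537713967, 'k1': -0.04327741460723165, 'pose': array([[-0.83058306,  0.31189517, -0.46136015,  0.01009855],
       [-0.55667113, -0.48846665,  0.67195058,  0.71289519],
       [-0.01578091,  0.81493665,  0.57933516,  0.69755761],
       [ 0.        ,  0.        ,  0.        ,  1.        ]])}
wrist {'fov_y': 63.788753104155745, 'cx': 322.1335961167677, 'cy': 242.56811486353246, 'k1': -0.02478551844056043, 'pose': array([[ 9.99999536e-01,  7.92064590e-05,  9.60207780e-04,
         6.25444224e-01],
       [-3.44186157e-04,  9.60220705e-01,  2.79241974e-01,
         7.52315387e-02],
       [-8.99893624e-04, -2.79242175e-01,  9.60220286e-01,
         3.84927626e-01],
       [ 0.00000000e+00,  0.00000000e+00,  0.00000000e+00,
         1.00000000e+00]])}
{'clock': 0.15, 'joints': array([-0.10258166,  0.43506499,  0.02497212,  1.57387686, -0.01161878,
        1.13401414, -0.07508029]), 'dq': array([-6.27776343e-04, -1.55848162e-03, -1.59953346e-03, -2.78130667e-03,
       -1.68473834e-04,  7.58341791e-05, -7.58353847e-05]), 'joint_efforts': array([ 9.13879558e-04, -6.68263149e+01,  9.85680185e-01, -3.14695251e+01,
       -6.03506877e-02,  3.94195947e-02,  8.07748006e-05]), 'position': array([ 6.24608994e-01, -5.12893794e-05,  2.26128291e-01]), 'ee_rot': array([-2.22096204e+00, -2.22079925e+00,  1.45258021e-03]), 'force': array([0.17762175, 0.5582759 , 0.37690141]), 'ft_torque': array([ 0.01697933,  0.02095262, -0.01106818]), 'gripper_force': 0.0, 'width': 0.9992173809315815} -0.0188
```

View pics/scene0.png

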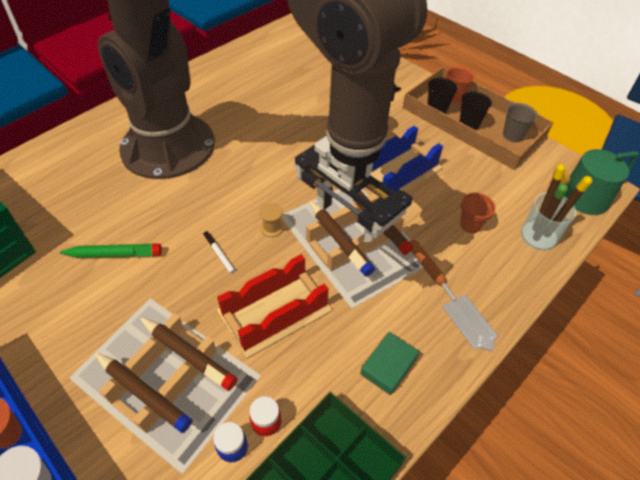

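View pics/side0.png

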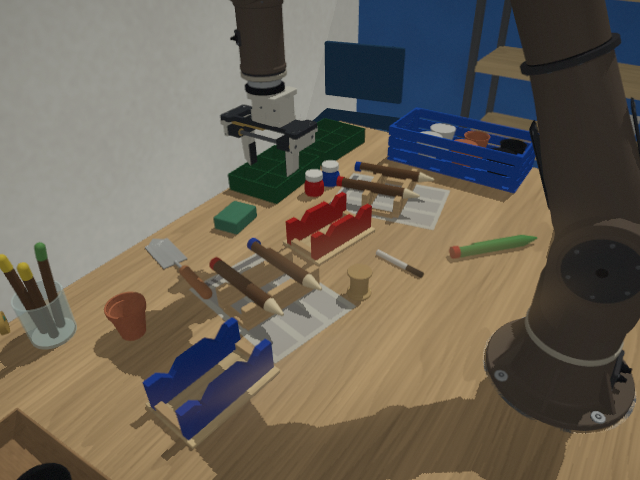

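The scene shows all four markers. Near rack: a red one, dip (234,383), and a blue one, dip (186,425). Far rack: a blue one, dip (369,269), and a partly hidden red one, dip (408,245). The lookalike is a green stick with a red end at (157,250), to be left alone. The red rest is at about (275,305) and the blue rest at about (405,160). The side view confirms this, with dips at (340,183), (357,167), (250,243) and (213,264).

```bash
python3 - <<'E'
from h import *
np.set_printoptions(precision=3,suppress=True)
for n,f,pts,z in [('A red','scene0',[(143,322),(234,383)],.055),('B blue','scene0',[(100,358),(186,425)],.055),('C blue','scene0',[(317,210),(369,269)],.055),
 ('A','side0',[(418,194),(340,183)],.055),('B','side0',[(431,178),(357,167)],.055),('C','side0',[(320,288),(250,243)],.055),('D','side0',[(281,312),(213,264)],.055),
 ('restred','scene0',[(219,294),(303,260),(236,330),(328,290)],.07),('restred','side0',[(288,224),(346,198),(312,240),(372,208)],.07),
 ('restblue','side0',[(146,380),(239,324),(180,408),(273,344)],.07),('spool,pot,tin','scene0',[(271,208),(480,198)],.065),('paints','scene0',[(265,410),(230,435)],.06)]:
    P=[unproj(f,*p,z) for p in pts]; print(n,f,*P); 
    if z==.055:
        d=P[1]-P[0]; print('   len',np.linalg.norm(d),'yaw',np.degrees(np.arctan2(d[1],d[0])),'mid',P[0]+d*105/222)
E
```

```text
A red scene0 [ 0.44  -0.34   0.055] [ 0.65  -0.292  0.055]
   len 0.21594775561176813 yaw 13.007193939724703 mid [ 0.54  -0.317  0.055]
B blue scene0 [ 0.449 -0.439  0.055] [ 0.653 -0.396  0.055]
   len 0.2083282801853674 yaw 11.72730998631802 mid [ 0.545 -0.418  0.055]
C blue scene0 [0.467 0.092 0.055] [0.652 0.056 0.055]
   len 0.18782125292266766 yaw -10.831184308113267 mid [0.554 0.075 0.055]
A side0 [ 0.437 -0.344  0.055] [ 0.636 -0.287  0.055]
   len 0.20766310841091012 yaw 15.966533137507414 mid [ 0.531 -0.317  0.055]
B side0 [ 0.444 -0.442  0.055] [ 0.646 -0.391  0.055]
   len 0.20800097566259723 yaw 14.006402338905847 mid [ 0.539 -0.418  0.055]
C side0 [0.441 0.097 0.055] [0.658 0.054 0.055]
   len 0.22101133907267428 yaw -11.13828365755889 mid [0.544 0.077 0.055]
D side0 [0.464 0.193 0.055] [0.674 0.155 0.055]
   len 0.21359965097180988 yaw -10.22938492300454 mid [0.563 0.175 0.055]
restred scene0 [ 0.499 -0.203  0.07 ] [ 0.551 -0.032  0.07 ] [ 0.58  -0.228  0.07 ] [ 0.636 -0.046  0.07 ]
restred side0 [ 0.618 -0.035  0.07 ] [ 0.568 -0.206  0.07 ] [ 0.536 -0.012  0.07 ] [ 0.491 -0.199  0.07 ]
restblue side0 [0.537 0.446 0.07 ] [0.497 0.27  0.07 ] [0.453 0.453 0.07 ] [0.416 0.275 0.07 ]
spool,pot,tin scene0 [0.4   0.017 0.065] [0.7   0.377 0.065]
paints scene0 [ 0.725 -0.285  0.06 ] [ 0.717 -0.354  0.06 ]
```

View pics/wrist0.png

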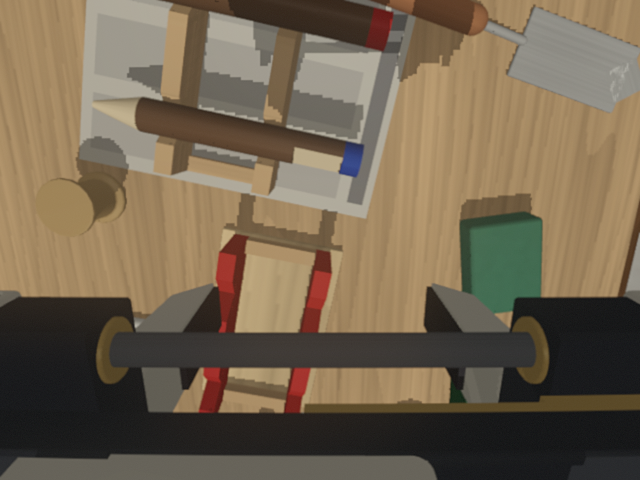

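The wrist view shows C (blue dip at (350,160)), with its pale face on the lower side of the picture. D's red dip is at (378,28). I'll tour the racks and rests with the wrist camera.

Emit:
carry_out:
  increments: [-35,15,37,0,0,0,-35,15,37,0,0,0,0,0,0,0,0,0,0,0,0,0,0,0]

```text
clock: 0.65
position: [0.555, 0.0297, 0.3004]
ee_rot: [2.221, 2.221, -0.0]
force: [0.5, -0.5, -0.6]
width: 1.003
gripper_force: 0.0
```

```bash
python3 -c "
from h import *
grab('wrist','w1');print(readout.observe()['position'])"
```

```text
[0.55499651 0.02943977 0.29980103]
```

Emit:
carry_out:
  increments: [-11,50,0,0,0,0,-11,50,0,0,0,0,-11,50,0,0,0,0,-11,50,0,0,0,0,-11,50,0,0,0,0,0,0,0,0,0,0,0,0,0,0,0,0]

```text
clock: 1.58
position: [0.5005, 0.279, 0.2994]
ee_rot: [2.222, 2.22, -0.004]
force: [-0.3, -0.4, -0.1]
width: 1.001
gripper_force: 0.0
```

```bash
python3 -c "
from h import *
grab('wrist','w2');print(readout.observe()['position'])"
```

```text
[0.50072676 0.27838314 0.29966258]
```

Emit:
carry_out:
  increments: [6,-50,0,0,0,0,6,-50,0,0,0,0,6,-50,0,0,0,0,6,-50,0,0,0,0,6,-50,0,0,0,0,6,-50,0,0,0,0,6,-50,0,0,0,0,6,-50,0,0,0,0,6,-50,0,0,0,0,0,-30,0,0,0,0,0,0,0,0,0,0,0,0,0,0,0,0]

```text
clock: 3.12
position: [0.5536, -0.2004, 0.3005]
ee_rot: [-2.223, -2.219, -0.0]
force: [-0.6, 0.2, -0.0]
width: 0.997
gripper_force: 0.0
```

```bash
python3 -c "
from h import *
grab('wrist','w3');print(readout.observe()['position'])"
```

```text
[ 0.55382947 -0.19958261  0.30061499]
```

Emit:
carry_out:
  increments: [0,-50,0,0,0,0,0,-50,0,0,0,0,0,-50,0,0,0,0,0,-50,0,0,0,0,0,-50,0,0,0,0,0,0,0,0,0,0,0,0,0,0,0,0]

```text
clock: 4.05
position: [0.5547, -0.4488, 0.3004]
ee_rot: [-2.22, -2.222, -0.002]
force: [0.5, 1.4, -0.6]
width: 0.999
gripper_force: 0.0
```

```bash
python3 -c "
from h import *
grab('wrist','w4');print(readout.observe()['position'],readout.observe()['clock'])
I=[cv2.imread(f'pics/w{i}.png')[:300] for i in(1,2,3,4)]
cv2.imwrite('pics/m1.png',np.vstack(I[:2]));cv2.imwrite('pics/m2.png',np.vstack(I[2:]))"
```

```text
[ 0.55497836 -0.44814381  0.30067947] 4.1
```

View pics/m1.png

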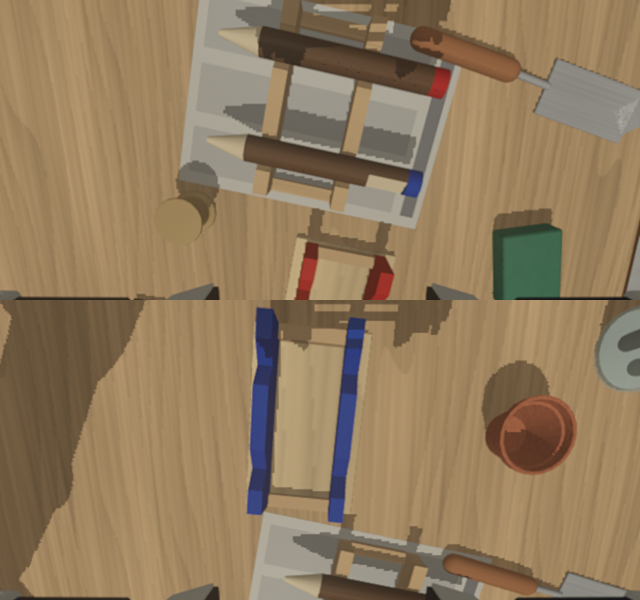

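View pics/m2.png

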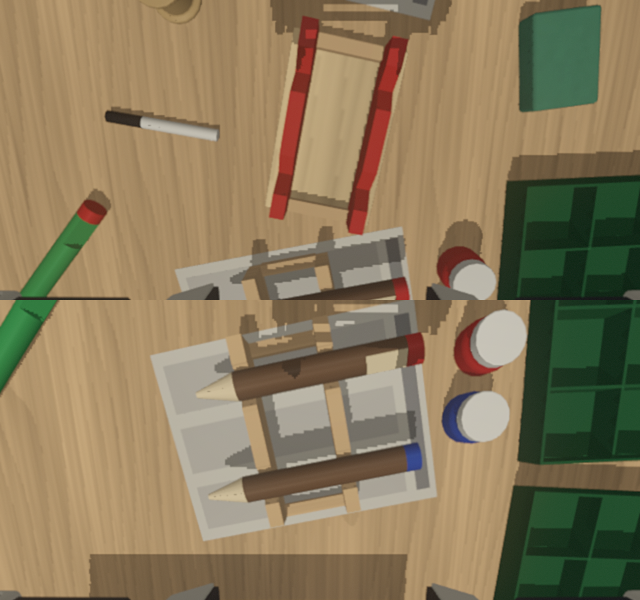

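m1: D, foot (220,35), dip (440,85); C, foot (208,141), dip (415,185), face low-side; blue rest rails at (260,410) and (348,410) in the lower panel. m2: red rest rails at (293,120) and (377,130); A, foot (197,393), dip (417,348), face low-side; B, foot (210,495), dip (413,456), face hidden from above.

```bash
python3 - <<'E'
from h import *
np.set_printoptions(precision=4,suppress=True)
M={'A':('w4',(196,94),(419,48),(425,47)),'B':('w4',(208,196),(418,156),0),'C':('w1',(206,140),(417,184),0),'D':('w1',(220,34),(445,83),0)}
for n,(f,p,q,_) in M.items():
    P=unproj(f,*p,.055);Q=unproj(f,*q,.055);d=Q-P; print(n,P,Q,'len',np.linalg.norm(d),'yaw',np.degrees(np.arctan2(d[1],d[0])),'mid',P+d/np.linalg.norm(d)*.105)
# rests: rail top corners (outer-edge centres)
for n,f,pts in [('blue','w2',[(265,8),(357,19),(255,213),(336,219)]),('red','w3',[(310,17),(399,39),(276,217),(355,232)])]:
    P=[unproj(f,*p,.07) for p in pts]; c=sum(P)/4; e=(P[0]+P[1]-P[2]-P[3])/2; g=(P[1]+P[3]-P[0]-P[2])/2
    print(n,*P,'c',c,'len',np.linalg.norm(e),'sep',np.linalg.norm(g),'yaw',np.degrees(np.arctan2(e[1],e[0]))-90)
# crops aligned along sticks, all four cams
def strip(f,P,Q,w=.03,L=.235,s=1500):
    # view rectified in plane perpendicular-ish: image affine from axis + image-perpendicular
    im=cv2.imread(f'pics/{f}.png'); a,b=proj(f,P),proj(f,Q); d=(b-a); l=np.hypot(*d); u=d/l; v=np.array([-u[1],u[0]])
    hw=.16*l; src=np.float32([a-u*.05*l-v*hw,b+u*.08*l-v*hw,a-u*.05*l+v*hw]); W,H=390,int(390*.32/1.13)
    return cv2.warpAffine(im,cv2.getAffineTransform(src,np.float32([[0,0],[W,0],[0,H]])),(W,H),flags=cv2.INTER_CUBIC)
rows=[]
for n,(f,p,q,_) in M.items():
    P=unproj(f,*p,.055);Q=unproj(f,*q,.055)
    r=[strip(g,P,Q) for g in((f,'scene0') if n=='D' else (f,'side0'))]
    r2=strip('scene0' if n!='D' else 'side0',P,Q)
    rows.append(np.hstack(r)); rows.append(np.hstack([r2,np.zeros_like(r2)]))
# compact layout: per marker w, side, scene -> grid 2 columns
cv2.imwrite('pics/m3.png',np.vstack([np.hstack([rows[0],]),np.hstack([rows[1][:,:390],rows[3][:,:390]]),rows[2],rows[4]][:4]))
cv2.imwrite('pics/m4.png',np.vstack([np.hstack([rows[5][:,:390],rows[7][:,:390]]),rows[6]]))
a=cv2.imread('pics/m3.png');b=cv2.imread('pics/m4.png');m=np.vstack([a,b])[:, :];print(m.shape);cv2.imwrite('pics/m5.png',cv2.resize(m,(780,600)))
E
```

```text
A [ 0.4308 -0.338   0.055 ] [ 0.6482 -0.2963  0.055 ] len 0.22139727750867355 yaw 10.858927116934074 mid [ 0.5339 -0.3183  0.055 ]
B [ 0.4348 -0.4395  0.055 ] [ 0.6539 -0.398   0.055 ] len 0.22302427223742238 yaw 10.732084637532134 mid [ 0.5379 -0.42    0.055 ]
C [0.4377 0.0961 0.055 ] [0.6551 0.0512 0.055 ] len 0.22201476257572703 yaw -11.651084161607304 mid [0.5405 0.0748 0.055 ]
D [0.4587 0.1939 0.055 ] [0.6762 0.1502 0.055 ] len 0.22185051545557163 yaw -11.354017649328723 mid [0.5617 0.1732 0.055 ]
blue [0.4498 0.4604 0.07  ] [0.5325 0.4513 0.07  ] [0.4319 0.2727 0.07  ] [0.5151 0.2663 0.07  ] c [0.4823 0.3627 0.07  ] len 0.18721150194910777 sep 0.08333086028748318 yaw -5.398609165966022
red [ 0.5435 -0.0255  0.07  ] [ 0.625  -0.0437  0.07  ] [ 0.5066 -0.2106  0.07  ] [ 0.5884 -0.2268  0.07  ] c [ 0.5659 -0.1267  0.07  ] len 0.18770266002935826 sep 0.08346822918298187 yaw -11.295253941423454
(660, 780, 3)
```

View pics/m5.png

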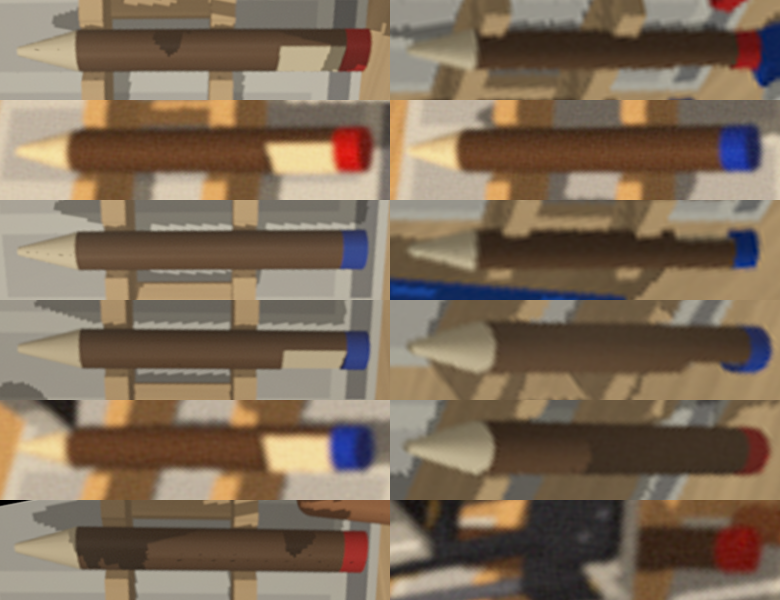

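m5 shows strips with foot left and dip right. A and C have pale faces leaning about 50° to the right-hand (−y) side. The faces of B and D are hidden from every camera, so they point roughly down and will need a regrasp. Candidates: the four racked sticks are the right ones, and the green stick at (157,250) is not.

```bash
cat >> h.py <<'E'
from scipy.spatial.transform import Rotation as Ro
np.set_printoptions(precision=4,suppress=True)
G=-arm.tcp_to_grasp
def pose(P,yaw,lean,flip=False):
    """grasp point P, yaw of stick dip axis (deg), lean of gripper body to right of dip (deg); flip: camera on foot side"""
    y=np.radians(yaw);l=np.radians(lean); d=np.array([np.cos(y),np.sin(y),0]); r=np.array([d[1],-d[0],0]); u=np.cos(l)*np.array([0,0,1])+np.sin(l)*r
    z=-u; x=-d if flip else d; R=np.c_[x,np.cross(z,x),z]; return np.asarray(P)+G*z,Ro.from_matrix(R)
def now():
    s=readout.observe(); return s['position'],Ro.from_rotvec(s['ee_rot'])
def rel(P,yaw,lean,flip=False,frm=None):
    p0,R0=frm or now(); p,R=pose(P,yaw,lean,flip); w=(R*R0.inv()).as_rotvec(); print('d_mm',(p-p0)*1000,'rotvec',w,'deg',np.degrees(np.linalg.norm(w)),'minrows',np.ceil(max(np.linalg.norm(w)/.18,np.linalg.norm(p-p0)/.05))); return p,R
def graspstate():
    p,R=now(); M=R.as_matrix(); print('grasp',p-G*M[:,2],'xaxis yaw',np.degrees(np.arctan2(M[1,0],M[0,0])),'toolz',M[:,2])
E
python3 - <<'E'
from h import *
for p in [(10,330),(75,470)]: print('crate',unproj('scene0',*p,.0),unproj('scene0',*p,.12))
for p in [(480,187),(390,160)]: print('crate',unproj('side0',*p,.0))
y=np.radians(10.8);r=np.array([np.sin(y),-np.cos(y),0]);B=np.array([.538,-.420,.055])
u=np.cos(np.radians(50))*np.array([0,0,1])+np.sin(np.radians(50))*r
f=rel(B+u*.13+[0,0,.06],10.8,50)
f=rel(B+u*.10,10.8,50,frm=f); f=rel(B,10.8,50,frm=f); f=rel(B+[0,0,.13],10.8,50,frm=f)
E
```

```text
crate [ 0.2345 -0.5435  0.    ] [ 0.3343 -0.5299  0.12  ]
crate [ 0.5653 -0.5789  0.    ] [ 0.6207 -0.5606  0.12  ]
crate [ 0.3416 -0.565   0.    ]
crate [ 0.6373 -0.582   0.    ]
d_mm [  -1.0164  -55.5315 -114.2015] rotvec [ 0.5992  0.7278 -1.289 ] deg 91.49974936843418 minrows 9.0
d_mm [ -4.3063  22.5743 -79.2836] rotvec [0. 0. 0.] deg 0.0 minrows 2.0
d_mm [-14.3542  75.2476 -64.2788] rotvec [0. 0. 0.] deg 0.0 minrows 2.0
d_mm [  0.   0. 130.] rotvec [0. 0. 0.] deg 0.0 minrows 3.0
```

```bash
python3 - <<'E'
from h import *
y=np.radians(10.8);r=np.array([np.sin(y),-np.cos(y),0]);B=np.array([.538,-.420,.055])
u=np.cos(np.radians(22))*np.array([0,0,1])+np.sin(np.radians(22))*r
f=rel(B+u*.12,10.8,22)
f=rel(B,10.8,22,frm=f)
E
```

```text
d_mm [  -9.8747   -9.0949 -151.8485] rotvec [ 0.2642  0.3222 -1.3659] deg 81.82195212319817 minrows 8.0
d_mm [  -8.4233   44.1566 -111.2621] rotvec [0. 0. 0.] deg 0.0 minrows 3.0
```

Emit:
carry_out:
  increments: [-1,-1,-19,0.033,0.04,-0.171,-1,-1,-19,0.033,0.04,-0.171,-1,-1,-19,0.033,0.04,-0.171,-1,-1,-19,0.033,0.04,-0.171,-1,-1,-19,0.033,0.04,-0.171,-1,-1,-19,0.033,0.04,-0.171,-2,-1,-19,0.033,0.04,-0.171,-2,-2,-19,0.033,0.041,-0.17,0,0,0,0,0,0,0,0,0,0,0,0]
  grip: 0.4
  newtons: 30

```text
clock: 5.35
position: [0.5453, -0.458, 0.15]
ee_rot: [-2.748, -0.264, 0.051]
force: [0.5, 0.8, 0.6]
width: 0.602
gripper_force: 0.0
```

```bash
python3 - <<'E'
from h import *
graspstate(); grab('wrist','w5'); print(readout.observe()['width'])
rel([.538,-.420,.055],10.8,22)
E
```

```text
grasp [ 0.5466 -0.4649  0.1674] xaxis yaw 10.965955562626258 toolz [-0.0706  0.3658 -0.928 ]
0.5995927544857633
d_mm [  -8.7677   45.0192 -112.7518] rotvec [ 0.0025  0.0011 -0.0025] deg 0.2111160371214515 minrows 3.0
```

View pics/w5.png

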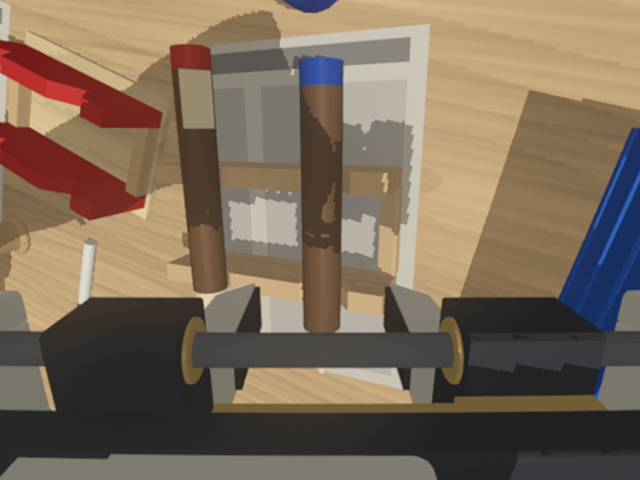

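Blue-dipped B is centred between the fingers, with its dip at (321,70). I'll descend, grip and lift.

Emit:
carry_out:
  increments: [-2,11,-28,0,0,0,-2,11,-28,0,0,0,-2,11,-28,0,0,0,-3,12,-29,0,0,0,0,0,0,0,0,0]

```text
clock: 6.02
position: [0.5355, -0.4114, 0.0353]
ee_rot: [-2.745, -0.261, 0.054]
force: [-0.2, 0.5, 0.6]
width: 0.603
gripper_force: 0.0
```

Emit:
carry_out:
  increments: [0,0,0,0,0,0,0,0,0,0,0,0,0,0,0,0,0,0,0,0,0,0,0,0,0,0,30,0,0,0,0,0,40,0,0,0,0,0,40,0,0,0,0,0,0,0,0,0]
  grip: 0.85

```text
clock: 7.02
position: [0.5362, -0.4159, 0.1497]
ee_rot: [-2.753, -0.257, 0.047]
force: [1.5, -0.5, -0.8]
width: 0.294
gripper_force: 30.0
```

```bash
python3 - <<'E'
from h import *
graspstate()
f=rel([.50,-.30,.25],10.8,0)
f=rel([.50,-.20,.25],10.8,-50,frm=f)
y=np.radians(-5.4); e=np.array([-np.sin(y),np.cos(y),0])
g0=np.array([.4823,.3627,.07])+.05*e; print(g0)
f=rel(g0+[0,0,.12],-5.4,-50,frm=f)
E
```

```text
grasp [ 0.5374 -0.4227  0.1672] xaxis yaw 10.643072322343972 toolz [-0.0665  0.3626 -0.9296]
d_mm [-36.1526 115.8838  81.5226] rotvec [-0.3713 -0.0685  0.0024] deg 21.633121987421504 minrows 3.0
d_mm [ 2.6986 85.8535  6.7156] rotvec [-0.8572 -0.1635 -0.    ] deg 50.00000000000001 minrows 5.0
[0.487  0.4125 0.07  ]
d_mm [-17.0485 612.2869 -60.    ] rotvec [ 0.      0.     -0.2827] deg 16.199999999999996 minrows 13.0
```

Emit:
carry_out:
  increments: [-12,39,27,-0.124,-0.023,0,-12,39,27,-0.124,-0.023,0,-12,38,28,-0.124,-0.023,0,1,17,1,-0.171,-0.033,0,1,17,1,-0.171,-0.033,0,1,17,1,-0.171,-0.033,0,0,17,2,-0.171,-0.033,0,0,17,2,-0.171,-0.033,0,0,0,0,0,0,0,0,0,0,0,0,0]

```text
clock: 8.28
position: [0.499, -0.2209, 0.2323]
ee_rot: [2.334, 0.207, 0.076]
force: [-0.3, -1.2, -0.8]
width: 0.296
gripper_force: 30.0
```

```bash
python3 - <<'E'
from h import *
graspstate(); grab('scene','s1'); grab('wrist','w6')
y=np.radians(10.8);P=np.array([.5,-.2,.25]);d=np.array([np.cos(y),np.sin(y),0]);c=proj('s1',P+.08*d);print(c)
x,y=c.astype(int);a=cv2.imread('pics/s1.png')[max(0,y-50):y+50,x-65:x+65];b=cv2.imread('pics/w6.png')[:300,150:540]
cv2.imwrite('pics/m6.png',np.hstack([cv2.resize(a,(390,300),interpolation=2),b]))
f=rel([.487,.4125,.19],-5.4,-50)
E
```

```text
grasp [ 0.4968 -0.2076  0.2454] xaxis yaw 9.950190642024673 toolz [ 0.1183 -0.7075 -0.6967]
[244.593  257.9485]
d_mm [-12.9412 620.9544 -54.9451] rotvec [-0.0732 -0.0087 -0.2635] deg 15.679282593168494 minrows 13.0
```

View pics/m6.png

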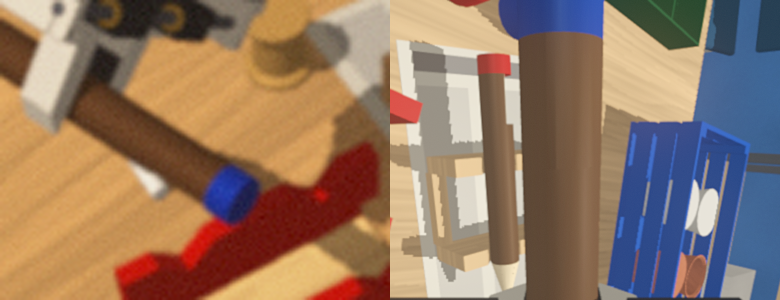

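No face is visible in the scene crop or the wrist crop, so B's face is nearly opposite the gripper. I'll put it in blue groove0 leaning left and re-roll it there.

Emit:
carry_out:
  increments: [-1,48,0,-0.0057,-0.0007,-0.0202,-1,48,0,-0.0057,-0.0007,-0.0202,-1,48,0,-0.0057,-0.0007,-0.0202,-1,48,0,-0.0057,-0.0007,-0.0202,-1,48,0,-0.0057,-0.0007,-0.0202,-1,48,0,-0.0057,-0.0007,-0.0202,-1,48,-5,-0.0057,-0.0007,-0.0202,-1,48,-5,-0.0057,-0.0007,-0.0202,-1,48,-9,-0.0057,-0.0007,-0.0202,-1,48,-9,-0.0057,-0.0007,-0.0202,-1,48,-9,-0.0057,-0.0007,-0.0202,-1,48,-9,-0.0057,-0.0007,-0.0202,-1,45,-9,-0.0057,-0.0007,-0.0202,0,0,0,0,0,0,0,0,0,0,0,0]

```text
clock: 10.25
position: [0.4881, 0.3979, 0.178]
ee_rot: [2.265, -0.106, -0.05]
force: [1.5, -0.4, -0.4]
width: 0.298
gripper_force: 30.0
```

```bash
python3 - <<'E'
from h import *
graspstate(); s=readout.observe(); print(s['joints'],s['width'])
f=rel([.487,.4125,.10],-5.4,-48)
f=rel([.487,.4125,.07],-5.4,-48,frm=f)
E
```

```text
grasp [0.4895 0.4123 0.1901] xaxis yaw -5.351691313513764 toolz [-0.0717 -0.7636 -0.6417]
[-1.265   1.0489  0.6887  1.0546  0.0091  1.841  -2.3269] 0.2983696974047372
d_mm [ -2.4497   0.6655 -90.6295] rotvec [ 0.0362 -0.0037 -0.0008] deg 2.083915107636616 minrows 2.0
d_mm [  0.   0. -30.] rotvec [0. 0. 0.] deg 0.0 minrows 1.0
```

Emit:
carry_out:
  increments: [-1,0,-30,0.018,0,0,-1,1,-30,0.018,0,0,0,0,-30,0,0,0,0,0,-20,0,0,0,0,0,-9,0,0,0,0,0,0,0,0,0,0,0,0,0,0,0]

```text
clock: 11.12
position: [0.4844, 0.3996, 0.0596]
ee_rot: [2.298, -0.104, -0.051]
force: [-1.5, -6.1, 1.2]
width: 0.301
gripper_force: 30.0
```

```bash
python3 - <<'E'
from h import *
graspstate(); grab('wrist','w7'); s=readout.observe(); print(s['joints'],s['force'])
f=rel([.487,.4125,.07],-5.4,22)
E
```

```text
grasp [0.4857 0.4136 0.0721] xaxis yaw -5.2706787974162 toolz [-0.0706 -0.7424 -0.6662]
[-1.2639  1.1445  0.6465  1.1298 -0.0588  1.666  -2.3892] [-2.7546 -5.3497  1.6963]
d_mm [ 3.2166 19.9137 -7.0236] rotvec [ 1.22   -0.1167 -0.0038] deg 70.22097974845265 minrows 7.0
```

Emit:
carry_out:
  increments: [0,0,0,0,0,0,0,0,0,0,0,0,1,15,14,0,0,0,2,30,27,0,0,0,2,30,27,0,0,0,0,0,0,0,0,0]
  grip: 0.4

```text
clock: 11.92
position: [0.4898, 0.4789, 0.1282]
ee_rot: [2.306, -0.099, -0.045]
force: [-0.6, -0.6, -0.1]
width: 0.598
gripper_force: 0.0
```

```bash
python3 - <<'E'
from h import *
graspstate(); grab('wrist','w8'); s=readout.observe(); print(s['width'])
y=np.radians(-5.4);r=np.array([np.sin(y),-np.cos(y),0]);l=np.radians(22)
u=np.cos(l)*np.array([0,0,1])+np.sin(l)*r; g=np.array([.4865,.4125,.07])
f=rel(g+u*.09,-5.4,22); rel(g,-5.4,22,frm=f)
cv2.imwrite('pics/m7.png',np.hstack([cv2.imread('pics/w7.png')[:330,120:510],cv2.imread('pics/w8.png')[:330,120:510]]))
E
```

```text
grasp [0.491  0.4927 0.1409] xaxis yaw -4.94217793444417 toolz [-0.0646 -0.738  -0.6717]
0.6003211574501489
d_mm [ -5.7517 -91.1295   9.1173] rotvec [ 1.2154 -0.1131 -0.0067] deg 69.9418350132501 minrows 7.0
d_mm [  3.1728  33.565  -83.4465] rotvec [0. 0. 0.] deg 0.0 minrows 2.0
```

View pics/m7.png

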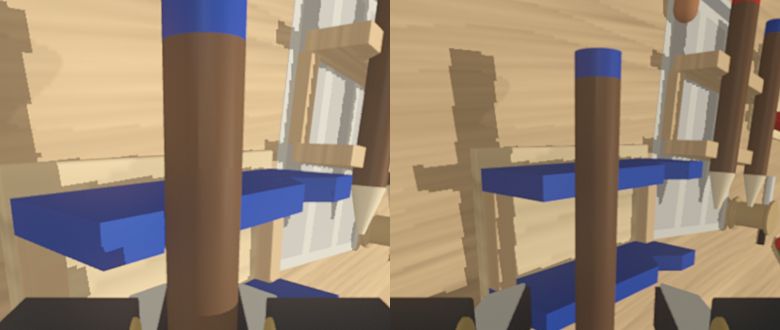

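B sits in the groove (right crop, dip at (597,62)). I'll regrasp it leaning right.

Emit:
carry_out:
  increments: [-1,-13,6,0.174,-0.016,-0.001,-1,-13,6,0.174,-0.016,-0.001,-1,-13,3,0.174,-0.016,-0.001,-1,-13,0,0.174,-0.016,-0.001,-1,-13,0,0.174,-0.016,-0.001,-1,-13,-3,0.174,-0.016,-0.001,0,-13,-3,0.172,-0.016,-0.001,0,0,0,0,0,0,1,11,-28,0,0,0,1,11,-28,0,0,0,1,11,-27,0,0,0,0,0,0,0,0,0]

```text
clock: 13.48
position: [0.4836, 0.4178, 0.05]
ee_rot: [-2.761, 0.128, -0.014]
force: [-0.8, -1.0, 0.3]
width: 0.599
gripper_force: 0.0
```

```bash
python3 - <<'E'
from h import *
graspstate(); print(readout.observe()['force'])
rel([.4865,.4125,.07],-5.4,22)
E
```

```text
grasp [0.4831 0.4109 0.0674] xaxis yaw -5.230823657474454 toolz [ 0.027   0.3682 -0.9293]
[-0.7615 -0.9847  0.2773]
d_mm [3.53   1.7083 2.591 ] rotvec [ 0.0052 -0.0078 -0.003 ] deg 0.5602142332332415 minrows 1.0
```

Emit:
carry_out:
  increments: [3,2,3,0,0,0,0,0,0,0,0,0,0,0,0,0,0,0,0,0,0,0,0,0,0,0,0,0,0,0,0,0,35,0,0,0,0,-3,1,-0.174,0.0165,0,0,-3,1,-0.174,0.0165,0,-1,-3,1,-0.174,0.0165,0,-1,-3,1,-0.174,0.0165,0,-1,-3,1,-0.174,0.0165,0,0,-3,1,-0.174,0.0165,0,0,-2,1,-0.174,0.0165,0,0,0,0,0,0,0,0,0,0,0,0,0]
  grip: 0.85

```text
clock: 15.35
position: [0.4872, 0.3995, 0.0985]
ee_rot: [2.301, -0.113, -0.051]
force: [-0.4, 0.5, -0.1]
width: 0.299
gripper_force: 30.0
```

```bash
python3 - <<'E'
from h import *
graspstate(); grab('wrist','w9'); s=readout.observe(); print(s['width'])
rel([.4865,.4125,.071],-5.4,-48)
E
```

```text
grasp [0.4886 0.4134 0.1111] xaxis yaw -5.619816424922646 toolz [-0.0733 -0.7399 -0.6687]
0.2935685956171457
d_mm [ -2.2421  -0.7463 -41.2678] rotvec [-0.0006 -0.0001  0.0046] deg 0.26597004781108957 minrows 1.0
```

Emit:
carry_out:
  increments: [-1,-1,-20,0,0,0,-1,0,-15,0,0,0,0,0,-6,0,0,0,0,0,0,0,0,0,0,0,0,0,0,0]

```text
clock: 16.02
position: [0.484, 0.3993, 0.0589]
ee_rot: [2.297, -0.111, -0.052]
force: [-3.6, 4.8, 17.5]
width: 0.296
gripper_force: 30.0
```

Emit:
carry_out:
  increments: [0,0,0,0,0,0,0,0,0,0,0,0,1,15,14,0,0,0,2,30,27,0,0,0,2,30,27,0,0,0,0,0,0,0,0,0,-1,-13,6,0.174,-0.016,-0.001,-1,-13,6,0.174,-0.016,-0.001,-1,-13,3,0.174,-0.016,-0.001,-1,-13,0,0.174,-0.016,-0.001,-1,-13,0,0.174,-0.016,-0.001,-1,-13,-3,0.174,-0.016,-0.001,0,-13,-3,0.172,-0.016,-0.001,0,0,0,0,0,0,0,0,0,0,0,0]
  grip: 0.4

```text
clock: 17.9
position: [0.4829, 0.3817, 0.1329]
ee_rot: [-2.76, 0.14, -0.011]
force: [0.6, 0.2, -0.3]
width: 0.598
gripper_force: 0.0
```

```bash
python3 - <<'E'
from h import *
graspstate(); grab('wrist','w10')
cv2.imwrite('pics/m8.png',np.hstack([cv2.imread('pics/w9.png')[:330,120:510],cv2.imread('pics/w10.png')[:330,120:510]]))
rel([.4865,.4125,.07],-5.4,22)
E
```

```text
grasp [0.4824 0.3748 0.1504] xaxis yaw -5.6678961763559235 toolz [ 0.0263  0.3682 -0.9294]
d_mm [  4.6303  36.137  -80.511 ] rotvec [ 0.0046 -0.0109  0.0018] deg 0.6859772802638443 minrows 2.0
```

View pics/m8.png

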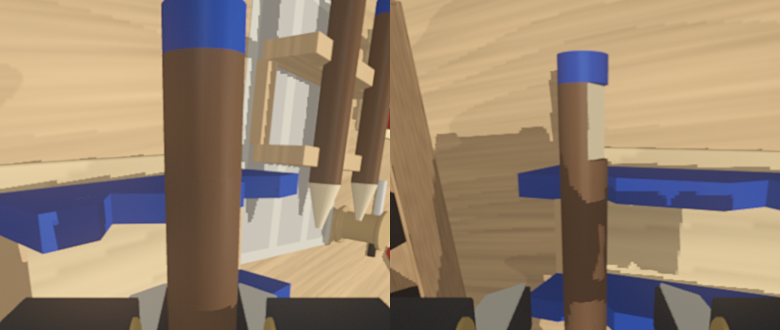

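B's face now shows on the right (pale at (595,120)), about 90° right of up. Next roll is 70° left.

Emit:
carry_out:
  increments: [2,18,-40,0.002,-0.005,0,2,18,-40,0.002,-0.005,0,0,0,0,0,0,0]

```text
clock: 18.32
position: [0.4835, 0.4213, 0.0503]
ee_rot: [-2.758, 0.127, -0.018]
force: [-0.4, 0.7, -0.0]
width: 0.602
gripper_force: 0.0
```

Emit:
carry_out:
  increments: [0,0,0,0,0,0,0,0,0,0,0,0,0,0,0,0,0,0,0,0,0,0,0,0,0,0,35,0,0,0,0,-3,1,-0.174,0.0165,0,0,-3,1,-0.174,0.0165,0,-1,-3,1,-0.174,0.0165,0,-1,-3,1,-0.174,0.0165,0,-1,-3,1,-0.174,0.0165,0,0,-3,1,-0.174,0.0165,0,0,-2,1,-0.174,0.0165,0,0,0,0,0,0,0,0,0,0,0,0,0]
  grip: 0.85

```text
clock: 20.08
position: [0.4851, 0.3985, 0.0964]
ee_rot: [2.304, -0.113, -0.045]
force: [-0.1, -0.4, 0.5]
width: 0.298
gripper_force: 30.0
```

```bash
python3 - <<'E'
from h import *
graspstate(); s=readout.observe(); print(s['width'])
rel([.4865,.4125,.073],-5.4,-48)
E
```

```text
grasp [0.4864 0.4123 0.109 ] xaxis yaw -5.511670781289849 toolz [-0.0689 -0.7385 -0.6707]
0.29752153187351976
d_mm [  0.0393   0.1344 -35.9434] rotvec [-0.0018  0.0036  0.0019] deg 0.25938527870057027 minrows 1.0
```

Emit:
carry_out:
  increments: [0,0,-20,0,0,0,0,0,-12,0,0,0,0,0,-5,0,0,0,0,0,0,0,0,0]

```text
clock: 20.58
position: [0.4841, 0.399, 0.0588]
ee_rot: [2.301, -0.111, -0.047]
force: [-0.8, 0.0, 0.0]
width: 0.293
gripper_force: 30.0
```

Emit:
carry_out:
  increments: [0,0,0,0,0,0,0,0,0,0,0,0,1,15,14,0,0,0,2,30,27,0,0,0,2,30,27,0,0,0,0,0,0,0,0,0,-1,-13,6,0.168,-0.016,0,-1,-13,6,0.168,-0.016,0,-1,-13,3,0.168,-0.016,0,-1,-13,0,0.168,-0.016,0,-1,-13,0,0.168,-0.016,0,0,0,0,0,0,0,0,0,0,0,0,0]
  grip: 0.4

```text
clock: 22.2
position: [0.4838, 0.4087, 0.1414]
ee_rot: [-3.134, 0.152, -0.001]
force: [-0.3, 1.5, 0.6]
width: 0.602
gripper_force: 0.0
```

```bash
cat >> h.py <<'E'
def face(f,P,yaw,name=None,flip=False):
    """strip around a stick's face zone, stick dip up, 8 px/mm... returns enlarged strip, prints profile"""
    y=np.radians(yaw);d=np.array([np.cos(y),np.sin(y),0]);P=np.asarray(P,float);F,cx,cy,k,T=cal(f)
    m=P+.082*d; r=np.array([d[1],-d[0],0]); v=T[:3,3]-m; psi=np.degrees(np.arctan2(v@r,v[2]))
    a,b=proj(f,P+.05*d),proj(f,P+.12*d); u=(b-a)/np.hypot(*(b-a)); w=np.array([-u[1],u[0]]); s=np.hypot(*(b-a))/70
    im=cv2.imread(f'pics/{f}.png'); q=lambda x,l:a+u*x*s+w*l*s
    S=cv2.warpAffine(im,cv2.getAffineTransform(np.float32([q(0,-25),q(70,-25),q(0,25)]),np.float32([[0,0],[420,0],[0,300]])),(420,300),flags=2)
    print(f,'psi',psi); return S
E
python3 - <<'E'
from h import *
graspstate(); grab('wrist','w11')
S=face('w11',[.4865,.4125,.07],-5.4)
cv2.imwrite('pics/m9.png',np.hstack([S,cv2.imread('pics/w11.png')[:300,130:510]]))
c=S[:,210:250].mean(1); print([tuple(int(v) for v in c[i]) for i in range(40,260,8)])
rel([.4865,.4125,.07],-5.4,0)
E
```

```text
grasp [0.4837 0.4086 0.1602] xaxis yaw -5.559568161264064 toolz [ 0.0007  0.0043 -1.    ]
w11 psi 1.3285382835169282
[(80, 109, 133), (79, 109, 133), (110, 149, 178), (122, 164, 194), (123, 165, 195), (56, 78, 100), (50, 67, 88), (52, 70, 93), (72, 96, 119), (180, 214, 230), (182, 215, 230), (181, 214, 230), (181, 213, 230), (181, 214, 230), (181, 214, 230), (181, 214, 230), (181, 214, 230), (181, 214, 230), (181, 213, 230), (181, 213, 230), (181, 213, 230), (181, 214, 230), (180, 213, 229), (180, 214, 230), (167, 200, 217), (115, 156, 186), (131, 175, 205), (131, 174, 204)]
d_mm [  2.7405   2.6359 -89.9887] rotvec [-0.0041  0.0011  0.0011] deg 0.2492373208355228 minrows 2.0
```

View pics/m9.png

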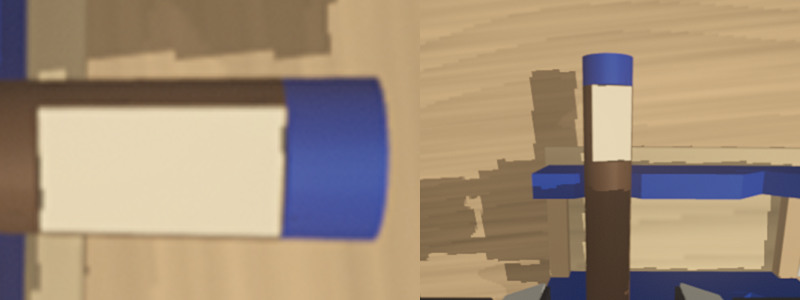

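Close-up of B: dip spans rows 79–240 and the pale face rows 106–234, so the face is about 15° right of up. One last trim of 15° to the left.

Emit:
carry_out:
  increments: [2,2,-45,0,0,0,1,1,-45,0,0,0,0,0,0,0,0,0]

```text
clock: 22.62
position: [0.4847, 0.4119, 0.0477]
ee_rot: [3.137, -0.148, -0.005]
force: [-0.6, 0.7, 0.0]
width: 0.599
gripper_force: 0.0
```

Emit:
carry_out:
  increments: [0,0,0,0,0,0,0,0,0,0,0,0,0,0,0,0,0,0,0,0,0,0,0,0,0,0,30,0,0,0,0,-3,0,-0.131,0.0125,0,0,-2,1,-0.131,0.0125,0,0,0,0,0,0,0,0,0,0,0,0,0]
  grip: 0.85

```text
clock: 23.75
position: [0.4876, 0.4063, 0.0827]
ee_rot: [2.882, -0.14, -0.015]
force: [-0.5, -0.7, -0.9]
width: 0.296
gripper_force: 30.0
```

```bash
python3 - <<'E'
from h import *
graspstate(); s=readout.observe(); print(s['width'])
rel([.4855,.4125,.071],-5.4,-15)
E
```

```text
grasp [0.488  0.411  0.1009] xaxis yaw -5.563431851338234 toolz [-0.0229 -0.2528 -0.9673]
0.29606865852493297
d_mm [ -2.5552   1.3813 -29.832 ] rotvec [-0.005   0.0023  0.0028] deg 0.35513546114595435 minrows 1.0
```

Emit:
carry_out:
  increments: [-2,1,-18,0,0,0,0,0,-12,0,0,0,0,0,0,0,0,0]

```text
clock: 24.12
position: [0.485, 0.4068, 0.0517]
ee_rot: [2.879, -0.14, -0.018]
force: [-1.1, -1.3, -0.6]
width: 0.296
gripper_force: 30.0
```

Emit:
carry_out:
  increments: [0,0,0,0,0,0,0,0,0,0,0,0,1,8,30,0,0,0,1,12,45,0,0,0,0,0,20,0.131,-0.0125,0,0,0,0,0.131,-0.0125,0,0,0,0,0,0,0,0,0,0,0,0,0]
  grip: 0.4

```text
clock: 25.12
position: [0.4867, 0.4288, 0.1474]
ee_rot: [-3.135, 0.15, -0.001]
force: [0.1, 0.2, -0.3]
width: 0.604
gripper_force: 0.0
```

```bash
python3 - <<'E'
from h import *
graspstate(); grab('wrist','w12')
S=face('w12',[.4855,.4125,.07],-5.4); c=S[:,210:250].mean(1)[:,0]; print([int(v) for v in c[40:270:4]]); c=S[:,310:340].mean(1); print([int(v) for v in (c[:,0]-c[:,2])[40:270:4]])
rel([.5405,.0748,.17],-11.5,0)
E
```

```text
grasp [0.4867 0.4288 0.1662] xaxis yaw -5.474934855981071 toolz [ 0.0005  0.0034 -1.    ]
w12 psi -3.717232108177388
[123, 124, 125, 126, 127, 128, 129, 129, 128, 110, 68, 46, 45, 55, 112, 166, 178, 176, 175, 175, 175, 176, 176, 176, 176, 175, 176, 176, 175, 176, 176, 175, 175, 176, 175, 175, 176, 176, 176, 176, 176, 176, 176, 176, 176, 177, 178, 163, 106, 71, 107, 129, 130, 129, 129, 129, 129, 129]
[-72, -72, -72, -72, -72, -71, -72, -73, -73, -60, 0, 38, 34, 37, 41, 45, 50, 54, 57, 60, 63, 66, 68, 70, 72, 75, 77, 79, 81, 83, 84, 86, 87, 88, 89, 89, 89, 89, 90, 89, 89, 89, 88, 87, 87, 86, 85, 83, 84, 77, 2, -66, -76, -73, -73, -73, -73, -73]
d_mm [  54.0134 -354.553     4.2216] rotvec [-0.0031  0.0006 -0.1062] deg 6.089626754625372 minrows 8.0
```

B is now up within 2°. On to C.

Emit:
carry_out:
  increments: [7,-44,1,0,0,-0.013,7,-44,1,0,0,-0.013,7,-44,1,0,0,-0.013,7,-44,1,0,0,-0.013,7,-44,0,0,0,-0.013,7,-44,0,0,0,-0.013,6,-45,0,0,0,-0.014,6,-45,0,0,0,-0.014,0,0,0,0,0,0,0,0,0,0,0,0]

```text
clock: 26.42
position: [0.5415, 0.0754, 0.151]
ee_rot: [-3.122, 0.314, -0.001]
force: [-0.0, 0.2, 0.7]
width: 0.603
gripper_force: 0.0
```

```bash
cat >> h.py <<'E'
def prof(f,P,yaw):
    S=face(f,P,yaw); c=S[:,180:240].mean(1)[:,0]; e=S[:,315:345].mean(1)
    print('face',[int(v) for v in c[40:270:5]]); print('dip',[int(v) for v in (e[:,0]-e[:,2])[40:270:5]]); return S
E
python3 - <<'E'
from h import *
graspstate(); grab('wrist','w13')
S=prof('w13',[.5405,.0748,.055],-11.5)
cv2.imwrite('pics/m10.png',np.hstack([S,cv2.imread('pics/w13.png')[:300,130:510]]))
y=np.radians(-11.5);r=np.array([np.sin(y),-np.cos(y),0]);l=np.radians(38)
u=np.cos(l)*np.array([0,0,1])+np.sin(l)*r; g=np.array([.5405,.0748,.055])
f=rel(g+u*.09,-11.5,38); rel(g,-11.5,38,frm=f)
E
```

```text
grasp [0.5415 0.0754 0.1698] xaxis yaw -11.50179041045358 toolz [ 0.0009  0.0038 -1.    ]
w13 psi 0.02360722877543641
face [121, 122, 122, 122, 123, 122, 93, 48, 48, 50, 51, 52, 54, 56, 56, 57, 58, 59, 60, 61, 60, 89, 147, 164, 162, 161, 161, 161, 161, 161, 162, 161, 161, 161, 162, 162, 161, 163, 166, 167, 167, 167, 167, 167, 167, 167]
dip [-16, -16, -16, -16, -16, -16, 0, 31, 35, 38, 39, 42, 43, 44, 47, 47, 47, 49, 51, 53, 55, 54, 51, 53, 56, 59, 59, 63, 70, 73, 74, 76, 77, 78, 79, 79, 80, 82, 56, 0, -19, -19, -19, -19, -19, -19]
d_mm [ -9.6165 -44.1185 -39.9398] rotvec [ 0.6459 -0.131  -0.0009] deg 37.76018111837203 minrows 4.0
d_mm [ 11.0469  54.2972 -70.921 ] rotvec [0. 0. 0.] deg 0.0 minrows 2.0
```

View pics/m10.png

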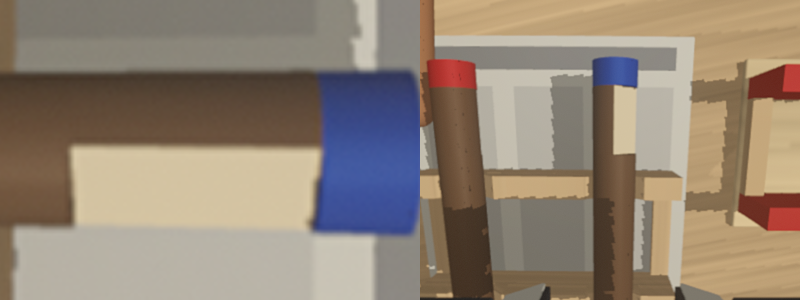

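C: dip rows 71–232, pale from 146, so its face is 51° right. The red rest blocks a steep lean here, so I'll pick at 12° right and finish with a regrasp in the rest.

```bash
python3 - <<'E'
from h import *
y=np.radians(-11.5);r=np.array([np.sin(y),-np.cos(y),0]);l=np.radians(12)
u=np.cos(l)*np.array([0,0,1])+np.sin(l)*r; g=np.array([.5405,.0748,.055])
f=rel(g+u*.08,-11.5,12); f=rel(g,-11.5,12,frm=f)
y=np.radians(-5.4); e=np.array([-np.sin(y),np.cos(y),0]); g1=np.array([.4823,.3627,.07])-.05*e; print(g1)
f=rel(g+[0,0,.14],-11.5,12,frm=f); f=rel(g1+[0,0,.125],-5.4,-15,frm=f); f=rel(g1+[0,0,.03],-5.4,-15,frm=f)
E
```

```text
d_mm [ -3.414  -13.6321 -36.1836] rotvec [ 0.2012 -0.0407 -0.001 ] deg 11.760276150601506 minrows 2.0
d_mm [  3.3161  16.299  -78.2518] rotvec [0. 0. 0.] deg 0.0 minrows 2.0
[0.4776 0.3129 0.07  ]
d_mm [  0.   0. 140.] rotvec [0. 0. 0.] deg 0.0 minrows 3.0
d_mm [-64.1426 229.4474   0.2298] rotvec [-0.4663  0.0693  0.1045] deg 27.66800894940742 minrows 5.0
d_mm [  0.   0. -95.] rotvec [0. 0. 0.] deg 0.0 minrows 2.0
```

Emit:
carry_out:
  increments: [-2,-7,-18,0.1,-0.02,0,-2,-7,-18,0.1,-0.02,0,0,0,0,0,0,0,1,5,-26,0,0,0,1,5,-26,0,0,0,1,6,-26,0,0,0,0,0,0,0,0,0]

```text
clock: 27.35
position: [0.5392, 0.0788, 0.0363]
ee_rot: [-2.92, 0.291, -0.025]
force: [-0.2, -0.3, 1.2]
width: 0.6
gripper_force: 0.0
```

Emit:
carry_out:
  increments: [0,0,0,0,0,0,0,0,0,0,0,0,0,0,0,0,0,0,0,0,0,0,0,0,0,0,40,0,0,0,0,0,50,0,0,0,0,0,50,0,0,0,0,0,0,0,0,0,-11,38,0,-0.078,0.0115,0.0174,-11,38,0,-0.078,0.0115,0.0174,-11,38,0,-0.078,0.0115,0.0174,-11,38,0,-0.078,0.0115,0.0174,-10,38,0,-0.078,0.0115,0.0174,-10,39,0,-0.078,0.0115,0.0174,0,0,0,0,0,0,0,0,0,0,0,0]
  grip: 0.85

```text
clock: 29.35
position: [0.4759, 0.3043, 0.1767]
ee_rot: [2.873, -0.138, -0.017]
force: [-0.9, -1.0, -0.5]
width: 0.297
gripper_force: 30.0
```

```bash
python3 - <<'E'
from h import *
graspstate(); print(readout.observe()['width']); grab('wrist','w14')
rel([.4776,.3129,.071],-5.4,-15)
E
```

```text
grasp [0.4764 0.3092 0.1948] xaxis yaw -5.495755416363627 toolz [-0.0245 -0.2612 -0.965 ]
0.2966104504725511
d_mm [   0.792     4.6461 -124.3167] rotvec [0.0033 0.0007 0.0035] deg 0.27876890914573677 minrows 3.0
```

Emit:
carry_out:
  increments: [1,4,-40,0,0,0,0,1,-40,0,0,0,0,0,-30,0,0,0,0,0,-14,0,0,0,0,0,0,0,0,0]

```text
clock: 30.02
position: [0.4778, 0.3082, 0.0539]
ee_rot: [2.873, -0.142, -0.017]
force: [-0.4, -1.0, 0.1]
width: 0.294
gripper_force: 30.0
```

Emit:
carry_out:
  increments: [0,0,0,0,0,0,0,0,0,0,0,0,0,8,30,0,0,0,0,10,40,0,0,0,0,0,0,0,0,0,0,-8,8,0.131,-0.0125,0,0,-10,0,0.131,-0.0125,0,0,0,0,0,0,0,0,0,0,0,0,0]
  grip: 0.5

```text
clock: 31.15
position: [0.477, 0.3103, 0.1315]
ee_rot: [3.137, -0.151, 0.001]
force: [-1.2, 0.3, 0.4]
width: 0.498
gripper_force: 0.0
```

```bash
python3 - <<'E'
from h import *
graspstate(); print(readout.observe()['width']); grab('wrist','w15')
S=prof('w15',[.4776,.3129,.07],-5.4); S2=prof('w15',[.4855,.4125,.07],-5.4)
cv2.imwrite('pics/m11.png',np.hstack([S,cv2.imread('pics/w15.png')[:300,130:510]]))
y=np.radians(-5.4);r=np.array([np.sin(y),-np.cos(y),0]);l=np.radians(14)
u=np.cos(l)*np.array([0,0,1])+np.sin(l)*r; g=np.array([.4776,.3129,.07])
f=rel(g+u*.08,-5.4,14); f=rel(g,-5.4,14,frm=f)
E
```

```text
grasp [0.477  0.3103 0.1503] xaxis yaw -5.5154887322943535 toolz [ 0.0006 -0.0013 -1.    ]
0.49825603472545565
w15 psi 0.7873474173667729
face [89, 88, 91, 115, 133, 133, 134, 131, 81, 47, 52, 54, 55, 57, 59, 60, 57, 86, 165, 183, 181, 181, 181, 181, 181, 181, 181, 180, 180, 180, 180, 180, 180, 180, 180, 180, 180, 180, 181, 180, 144, 130, 133, 133, 133, 133]
dip [-58, -58, -65, -73, -74, -73, -75, -69, -12, 32, 25, 28, 30, 33, 32, 33, 34, 32, 31, 33, 36, 39, 43, 47, 49, 50, 52, 54, 55, 57, 60, 61, 64, 68, 68, 70, 70, 71, 72, 79, 13, -70, -74, -73, -73, -73]
w15 psi 25.042365778000793
face [125, 124, 106, 90, 82, 80, 155, 181, 178, 178, 178, 178, 178, 178, 178, 178, 178, 178, 178, 178, 178, 178, 178, 178, 178, 178, 178, 178, 179, 179, 178, 180, 173, 85, 60, 62, 62, 61, 58, 56, 101, 138, 136, 136, 136, 136]
dip [-72, -72, -69, -64, -60, -20, 66, 78, 82, 86, 90, 93, 94, 97, 98, 100, 101, 102, 103, 104, 104, 104, 104, 104, 103, 103, 102, 102, 100, 99, 98, 96, 93, 91, 89, 86, 83, 79, 74, 71, 28, -68, -74, -73, -73, -73]
d_mm [ -0.7046 -12.8338  -1.8717] rotvec [ 0.2448 -0.0225  0.0007] deg 14.08530745941135 minrows 2.0
d_mm [  1.8213  19.2679 -77.6237] rotvec [0. 0. 0.] deg 0.0 minrows 2.0
```

View pics/m11.png

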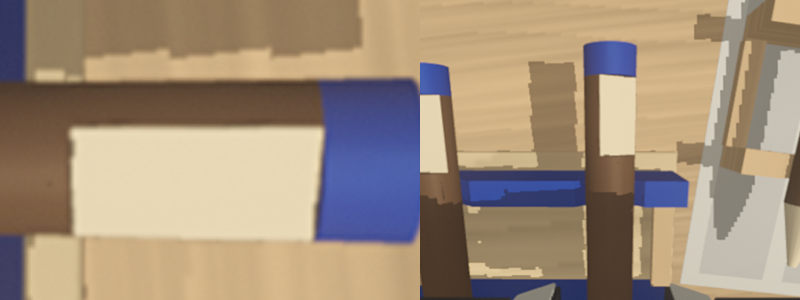

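C is seated, with its dip at (610,58) and its face still about 30° right. Regrasp at 16° right, roll to 14° left.

Emit:
carry_out:
  increments: [0,-8,0,0.139,-0.013,0,0,-8,-1,0.139,-0.013,0,0,0,0,0,0,0,1,10,-38,0,0,0,1,11,-39,0,0,0,0,0,0,0,0,0]

```text
clock: 31.95
position: [0.4767, 0.3167, 0.0507]
ee_rot: [-2.864, 0.133, -0.011]
force: [0.1, -0.0, 0.3]
width: 0.501
gripper_force: 0.0
```

```bash
python3 - <<'E'
from h import *
graspstate(); rel([.4776,.3125,.07],-5.4,16)
E
```

```text
grasp [0.4763 0.3116 0.0688] xaxis yaw -5.287196994727925 toolz [ 0.0203  0.2705 -0.9625]
d_mm [1.4173 0.9674 1.1951] rotvec [ 0.0041 -0.0053 -0.002 ] deg 0.3988000123966786 minrows 1.0
```

Emit:
carry_out:
  increments: [0,0,0,0,0,0,0,0,0,0,0,0,0,0,0,0,0,0,0,0,0,0,0,0,0,0,35,0,0,0,0,-2,0,-0.13,0.0125,0,0,-3,0,-0.13,0.0125,0,0,-3,0,-0.13,0.0125,0,0,-2,0,-0.13,0.0125,0,0,0,0,0,0,0,0,0,0,0,0,0]
  grip: 0.85

```text
clock: 33.33
position: [0.4794, 0.3039, 0.0886]
ee_rot: [2.896, -0.142, -0.016]
force: [0.2, 0.1, 0.2]
width: 0.294
gripper_force: 30.0
```

```bash
python3 - <<'E'
from h import *
graspstate(); rel([.4776,.3125,.071],-5.4,-14)
E
```

```text
grasp [0.4798 0.3083 0.1069] xaxis yaw -5.5946901383734735 toolz [-0.0229 -0.2389 -0.9708]
d_mm [ -2.1897   4.1159 -35.8913] rotvec [-0.0019  0.0007  0.0034] deg 0.2274703163156826 minrows 1.0
```

Emit:
carry_out:
  increments: [-2,3,-20,0,0,0,0,0,-16,0,0,0,0,0,0,0,0,0]

```text
clock: 33.7
position: [0.4772, 0.3072, 0.0514]
ee_rot: [2.894, -0.141, -0.017]
force: [-0.1, 0.1, -0.2]
width: 0.293
gripper_force: 30.0
```

Emit:
carry_out:
  increments: [0,0,0,0,0,0,0,0,0,0,0,0,0,8,30,0,0,0,0,10,40,0,0,0,0,0,0,0,0,0,0,-6,8,0.122,-0.0115,0,0,-10,10,0.122,-0.0115,0,0,0,0,0,0,0,0,0,0,0,0,0]
  grip: 0.4

```text
clock: 34.83
position: [0.4768, 0.3101, 0.1401]
ee_rot: [-3.138, 0.151, 0.001]
force: [0.1, 0.5, -0.0]
width: 0.599
gripper_force: 0.0
```

```bash
python3 - <<'E'
from h import *
graspstate(); print(readout.observe()['width']); grab('wrist','w16')
S=prof('w16',[.4776,.3115,.07],-5.4)
rel([.5617,.1732,.185],-11.5,0)
E
```

```text
grasp [0.4768 0.3101 0.1589] xaxis yaw -5.522354966829637 toolz [-0.0008  0.0005 -1.    ]
0.5994756077659754
w16 psi 0.5171321915770076
face [88, 104, 128, 131, 131, 132, 107, 49, 82, 161, 179, 177, 177, 177, 177, 177, 177, 177, 177, 177, 177, 177, 177, 177, 177, 177, 177, 177, 177, 178, 177, 177, 177, 178, 180, 148, 77, 59, 89, 128, 131, 130, 130, 130, 130, 130]
dip [-61, -72, -74, -74, -74, -74, -39, 31, 37, 43, 49, 55, 59, 63, 67, 70, 73, 76, 78, 81, 83, 86, 88, 89, 90, 91, 91, 91, 91, 91, 91, 90, 89, 88, 87, 85, 82, 83, 57, -55, -75, -73, -72, -72, -72, -73]
d_mm [  85.0308 -137.5427   26.338 ] rotvec [-0.     -0.0009 -0.1056] deg 6.051852170335134 minrows 4.0
```

C is up within about 2°. Now D; its face is near the bottom, so it will take several rolls to the left.

```bash
python3 - <<'E'
from h import *
def U(yaw,lean):
    y=np.radians(yaw);l=np.radians(lean);return np.cos(l)*np.array([0,0,1])+np.sin(l)*np.array([np.sin(y),-np.cos(y),0])
g=np.array([.5617,.1732,.055])
f=rel(g+U(-11.5,20)*.11,-11.5,20); f=rel(g,-11.5,20,frm=f); 
y=np.radians(-11.3); e=np.array([-np.sin(y),np.cos(y),0]); g0=np.array([.5659,-.1267,.07])+.05*e; print(g0,g0-.1*e)
f=rel(g+[0,0,.14],-11.5,20,frm=f); f=rel(g0+[0,0,.125],-11.3,-30,frm=f)
E
```

```text
d_mm [  78.8121 -168.1088    0.838 ] rotvec [ 0.3454 -0.0523 -0.1047] deg 20.894236442023942 minrows 4.0
d_mm [   7.5007   36.8669 -103.3662] rotvec [0. 0. 0.] deg 0.0 minrows 3.0
[ 0.5757 -0.0777  0.07  ] [ 0.5561 -0.1757  0.07  ]
d_mm [  0.   0. 140.] rotvec [0. 0. 0.] deg 0.0 minrows 3.0
d_mm [  10.8735 -266.3879    1.3849] rotvec [-0.8554  0.1725  0.0033] deg 50.000374285660094 minrows 6.0
```

Emit:
carry_out:
  increments: [0,0,25,0,0,0,16,-34,-5,0.069,-0.0105,-0.021,16,-34,-5,0.069,-0.0105,-0.021,16,-34,-5,0.069,-0.0105,-0.021,16,-34,-5,0.069,-0.0105,-0.021,15,-32,-4,0.069,-0.0105,-0.021,0,0,0,0,0,0,0,0,0,0,0,0]

```text
clock: 35.88
position: [0.556, 0.143, 0.1407]
ee_rot: [-2.78, 0.281, -0.048]
force: [-0.0, 0.1, 0.2]
width: 0.603
gripper_force: 0.0
```

```bash
python3 - <<'E'
from h import *
graspstate(); grab('wrist','w17'); rel([.5617,.1732,.055],-11.5,20)
S=prof('w17',[.5617,.1732,.055],-11.5)
cv2.imwrite('pics/m12.png',np.hstack([S,cv2.imread('pics/w17.png')[:300,130:510]]))
E
```

```text
grasp [0.5547 0.1367 0.1584] xaxis yaw -11.524367120213299 toolz [ 0.0672  0.3352 -0.9398]
d_mm [   7.215    35.5711 -103.5921] rotvec [-0.0003 -0.0008 -0.0012] deg 0.0853004271202698 minrows 3.0
w17 psi 19.903759089694734
face [67, 56, 49, 49, 50, 55, 54, 43, 44, 46, 48, 49, 51, 52, 53, 54, 55, 56, 58, 59, 63, 67, 70, 73, 71, 69, 66, 63, 61, 60, 59, 58, 58, 57, 56, 55, 53, 59, 119, 157, 156, 155, 155, 156, 156, 156]
dip [-79, -65, -56, -55, -55, -54, -66, -89, -98, -105, -109, -113, -116, -119, -122, -124, -126, -128, -128, -129, -130, -130, -130, -130, -130, -130, -131, -130, -126, -128, -129, -127, -125, -123, -121, -118, -115, -112, -90, -34, -20, -20, -20, -20, -20, -20]
```

View pics/m12.png

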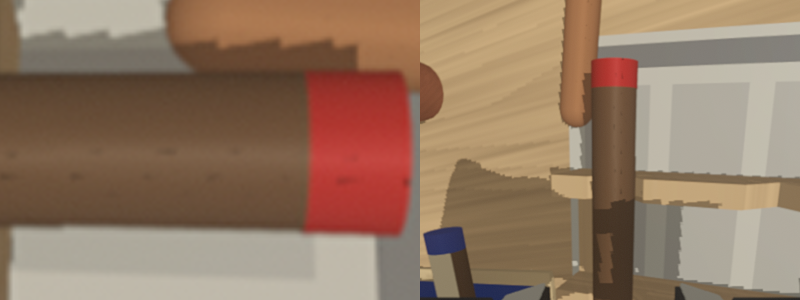

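D's silhouette is slightly cut on its lower (right) edge, so its face is at about 150° right. The trowel handle at (580,60) lies beside the dip, so I'll lift straight up.

Emit:
carry_out:
  increments: [2,12,-34,0,0,0,2,12,-35,0,0,0,3,12,-35,0,0,0,0,0,0,0,0,0]

```text
clock: 36.42
position: [0.5607, 0.1811, 0.0354]
ee_rot: [-2.78, 0.276, -0.042]
force: [-0.5, -0.6, 0.4]
width: 0.599
gripper_force: 0.0
```

Emit:
carry_out:
  increments: [0,0,0,0,0,0,0,0,0,0,0,0,0,0,0,0,0,0,0,0,0,0,0,0,0,0,40,0,0,0,0,0,50,0,0,0,0,0,50,0,0,0,0,0,0,0,0,0,2,-38,0,-0.123,0.0245,0,2,-38,0,-0.123,0.0245,0,2,-38,0,-0.123,0.0245,0,2,-38,0,-0.123,0.0245,0,1,-38,0,-0.123,0.0245,0,1,-38,0,-0.123,0.0245,0,1,-38,0,-0.123,0.0245,0,0,0,0,0,0,0,0,0,0,0,0,0]
  grip: 0.85

```text
clock: 38.55
position: [0.5739, -0.0875, 0.177]
ee_rot: [2.603, -0.263, -0.065]
force: [-0.2, -0.2, -0.4]
width: 0.298
gripper_force: 30.0
```

```bash
python3 - <<'E'
from h import *
graspstate(); s=readout.observe();print(s['width'],s['joints'])
rel([.5757,-.0777,.071],-11.3,-31)
E
```

```text
grasp [ 0.5757 -0.0782  0.1933] xaxis yaw -11.466921837284444 toolz [-0.0965 -0.4932 -0.8645]
0.2976704010413367 [-0.7972  0.6509  0.8742  1.7569  0.0364  1.0454 -1.8005]
d_mm [  -0.1305    0.2977 -122.1222] rotvec [-0.0134  0.0068  0.0029] deg 0.8766692331303452 minrows 3.0
```

Now I'll lower D into red groove0, release, back off and re-approach leaning right at 22°.

Emit:
carry_out:
  increments: [0,0,-40,0,0,0,0,0,-40,0,0,0,0,0,-28,0,0,0,0,0,-14,0,0,0,0,0,0,0,0,0]

```text
clock: 39.17
position: [0.5745, -0.0877, 0.0556]
ee_rot: [2.603, -0.263, -0.064]
force: [-0.7, 0.3, 0.7]
width: 0.299
gripper_force: 30.0
```

```bash
cat >> h.py <<'E'
def U(yaw,lean):
    y=np.radians(yaw);l=np.radians(lean);return np.cos(l)*np.array([0,0,1])+np.sin(l)*np.array([np.sin(y),-np.cos(y),0])
E
python3 - <<'E'
from h import *
graspstate(); s=readout.observe();print(s['width'],s['force'])
g=np.array([.5757,-.0777,.07])
f=rel(g+.09*U(-11.3,-30),-11.3,-30); f=rel(g+.09*U(-11.3,22),-11.3,22,frm=f); f=rel(g,-11.3,22,frm=f)
f=rel(g+[0,0,.035],-11.3,22,frm=f); f=rel(g+[0,0,.035],-11.3,-31,frm=f)
E
```

```text
grasp [ 0.5763 -0.0784  0.0719] xaxis yaw -11.454221033722439 toolz [-0.0956 -0.4938 -0.8643]
0.29868571720681797 [-0.6985  0.3331  0.695 ]
d_mm [ 8.1929 44.8886 76.0267] rotvec [0.0044 0.0043 0.0027] deg 0.3833605156498037 minrows 2.0
d_mm [-12.202  -61.0648   4.3545] rotvec [ 0.89   -0.1778  0.    ] deg 52.000000000000014 minrows 6.0
d_mm [  6.6062  33.061  -83.4465] rotvec [0. 0. 0.] deg 0.0 minrows 2.0
d_mm [ 0.  0. 35.] rotvec [0. 0. 0.] deg 0.0 minrows 1.0
d_mm [ -3.2773 -16.4011   1.3163] rotvec [-0.9071  0.1813 -0.    ] deg 53.0 minrows 6.0
```

Emit:
carry_out:
  increments: [0,0,0,0,0,0,0,0,0,0,0,0,2,11,19,0,0,0,3,17,28,0,0,0,3,17,29,0,0,0,-2,-10,8,0.148,-0.0297,0,-2,-10,4,0.148,-0.0297,0,-2,-10,1,0.148,-0.0297,0,-2,-10,-1,0.148,-0.0297,0,-2,-10,-3,0.148,-0.0297,0,-2,-11,-5,0.148,-0.0297,0,0,0,0,0,0,0,0,0,0,0,0,0]
  grip: 0.4

```text
clock: 40.8
position: [0.5702, -0.1042, 0.1358]
ee_rot: [-2.752, 0.281, -0.056]
force: [-0.4, 0.7, 0.9]
width: 0.598
gripper_force: 0.0
```

```bash
python3 - <<'E'
from h import *
graspstate(); grab('wrist','w18');g=[.5757,-.0777,.07]
S=prof('w18',g,-11.3); rel(g,-11.3,22)
E
```

```text
grasp [ 0.5688 -0.1109  0.1532] xaxis yaw -11.679218061202656 toolz [ 0.0758  0.3602 -0.9298]
w18 psi 21.943506955113577
face [85, 76, 76, 76, 76, 76, 61, 43, 46, 48, 49, 50, 52, 53, 54, 55, 55, 57, 60, 64, 66, 68, 71, 73, 74, 72, 67, 83, 124, 127, 126, 126, 126, 126, 124, 116, 114, 115, 115, 115, 115, 115, 115, 114, 114, 114]
dip [-70, -69, -68, -68, -67, -66, -77, -97, -106, -111, -115, -119, -123, -125, -127, -129, -131, -132, -133, -134, -133, -134, -134, -134, -134, -134, -135, -136, -134, -134, -134, -132, -131, -129, -126, -123, -119, -116, -96, -74, -70, -71, -71, -71, -71, -71]
d_mm [  6.5281  31.9732 -83.3237] rotvec [0.007  0.0004 0.0041] deg 0.46449751076683415 minrows 2.0
```

D is seated with its face 95° right. Roll 53° left.

Emit:
carry_out:
  increments: [2,11,-28,0,0,0,2,11,-28,0,0,0,2,10,-27,0,0,0,0,0,0,0,0,0]

```text
clock: 41.35
position: [0.5755, -0.0681, 0.0514]
ee_rot: [-2.751, 0.273, -0.05]
force: [-0.1, -0.3, 1.3]
width: 0.598
gripper_force: 0.0
```

Emit:
carry_out:
  increments: [0,0,0,0,0,0,0,0,0,0,0,0,0,0,0,0,0,0,0,0,0,0,0,0,0,0,35,0,0,0,0,-3,0,-0.151,0.0302,0,0,-3,0,-0.151,0.0302,0,-1,-3,0,-0.151,0.0302,0,-1,-3,0,-0.151,0.0302,0,-1,-2,1,-0.151,0.0302,0,0,-2,0,-0.151,0.0302,0,0,0,0,0,0,0,0,0,0,0,0,0]
  grip: 0.85

```text
clock: 42.98
position: [0.5729, -0.089, 0.0889]
ee_rot: [2.585, -0.263, -0.066]
force: [0.1, -1.1, -2.1]
width: 0.3
gripper_force: 30.0
```

```bash
python3 - <<'E'
from h import *
graspstate(); print(readout.observe()['width']); rel([.5757,-.0777,.071],-11.3,-31)
E
```

```text
grasp [ 0.5748 -0.0794  0.1049] xaxis yaw -11.515947790184324 toolz [-0.0988 -0.5086 -0.8553]
0.29995547747506535
d_mm [  0.9005   1.8165 -33.9773] rotvec [0.0046 0.0047 0.0038] deg 0.4341892055857568 minrows 1.0
```

Emit:
carry_out:
  increments: [1,1,-20,0,0,0,0,0,-14,0,0,0,0,0,0,0,0,0]

```text
clock: 43.35
position: [0.5739, -0.0881, 0.0538]
ee_rot: [2.584, -0.263, -0.067]
force: [-0.4, -0.5, -1.4]
width: 0.295
gripper_force: 30.0
```

Emit:
carry_out:
  increments: [0,0,0,0,0,0,0,0,0,0,0,0,2,11,19,0,0,0,3,17,28,0,0,0,3,17,29,0,0,0,-2,-10,8,0.148,-0.0297,0,-2,-10,4,0.148,-0.0297,0,-2,-10,1,0.148,-0.0297,0,-2,-10,-1,0.148,-0.0297,0,-2,-10,-3,0.148,-0.0297,0,-2,-11,-5,0.148,-0.0297,0,0,0,0,0,0,0,0,0,0,0,0,0]
  grip: 0.4

```text
clock: 44.98
position: [0.5701, -0.1032, 0.1345]
ee_rot: [-2.77, 0.283, -0.054]
force: [0.2, -0.4, -0.5]
width: 0.598
gripper_force: 0.0
```

```bash
python3 - <<'E'
from h import *
graspstate(); grab('wrist','w19');g=np.array([.5757,-.0777,.07])
S=prof('w19',g,-11.3); f=rel(g,-11.3,21);f=rel(g+[0,0,.035],-11.3,21,frm=f);rel(g+[0,0,.035],-11.3,-21,frm=f)
E
```

```text
grasp [ 0.5687 -0.1096  0.1521] xaxis yaw -11.702760280788661 toolz [ 0.0727  0.3435 -0.9364]
w19 psi 21.117185917957194
face [77, 77, 78, 77, 78, 77, 62, 47, 50, 51, 52, 49, 78, 147, 170, 168, 168, 168, 168, 168, 168, 168, 167, 167, 167, 167, 167, 167, 167, 167, 167, 167, 167, 167, 167, 167, 168, 161, 113, 108, 115, 114, 115, 114, 114, 114]
dip [-70, -69, -68, -67, -66, -67, -76, -95, -102, -108, -112, -116, -119, -121, -124, -126, -127, -128, -129, -131, -131, -130, -131, -131, -132, -132, -132, -132, -132, -131, -131, -130, -128, -126, -123, -121, -117, -113, -95, -74, -70, -70, -70, -71, -70, -70]
d_mm [  6.5869  30.6197 -82.1233] rotvec [0.0077 0.0003 0.0044] deg 0.509557380862572 minrows 2.0
d_mm [ 0.  0. 35.] rotvec [0. 0. 0.] deg 0.0 minrows 1.0
d_mm [ -2.6403 -13.2134   0.    ] rotvec [-0.7188  0.1436  0.    ] deg 41.99999999999999 minrows 5.0
```

D's face is 38° right. Final roll: 20° right to 18° left.

Emit:
carry_out:
  increments: [2,10,-27,0.002,0,0.001,2,10,-27,0.002,0,0.001,2,10,-27,0.002,0,0.001,0,0,0,0,0,0]

```text
clock: 45.52
position: [0.5754, -0.0691, 0.0523]
ee_rot: [-2.764, 0.271, -0.046]
force: [-0.9, -0.2, 0.4]
width: 0.595
gripper_force: 0.0
```

Emit:
carry_out:
  increments: [0,0,0,0,0,0,0,0,0,0,0,0,0,0,0,0,0,0,0,0,0,0,0,0,0,0,35,0,0,0,0,-3,0,-0.163,0.0325,0,-1,-3,0,-0.163,0.0325,0,-1,-3,0,-0.163,0.0325,0,-1,-3,0,-0.163,0.0325,0,0,0,0,0,0,0,0,0,0,0,0,0]
  grip: 0.85

```text
clock: 46.9
position: [0.573, -0.0854, 0.0886]
ee_rot: [2.829, -0.283, -0.039]
force: [-0.7, 0.1, -0.1]
width: 0.301
gripper_force: 30.0
```

```bash
python3 - <<'E'
from h import *
graspstate(); print(readout.observe()['width']); rel([.5757,-.0777,.071],-11.3,-17)
E
```

```text
grasp [ 0.574  -0.0799  0.1066] xaxis yaw -11.420211652417228 toolz [-0.0558 -0.2891 -0.9557]
0.30057918856389465
d_mm [  1.6419   2.2727 -35.586 ] rotvec [0.0027 0.0021 0.0021] deg 0.23068389592034558 minrows 1.0
```

Emit:
carry_out:
  increments: [1,2,-20,0,0,0,0,0,-16,0,0,0,0,0,0,0,0,0]

```text
clock: 47.28
position: [0.574, -0.084, 0.0514]
ee_rot: [2.829, -0.286, -0.04]
force: [0.6, 0.0, -0.6]
width: 0.302
gripper_force: 30.0
```

Emit:
carry_out:
  increments: [0,0,0,0,0,0,0,0,0,0,0,0,1,8,30,0,0,0,2,14,45,0,0,0,0,-10,10,0.145,-0.029,0,-1,-10,10,0.145,-0.029,0,0,0,0,0,0,0,0,0,0,0,0,0]
  grip: 0.4

```text
clock: 48.28
position: [0.576, -0.0812, 0.1475]
ee_rot: [3.122, -0.315, 0.002]
force: [-0.4, 0.3, 0.2]
width: 0.597
gripper_force: 0.0
```

```bash
python3 - <<'E'
from h import *
graspstate(); grab('wrist','w20'); print(readout.observe()['width'])
S=prof('w20',[.5757,-.0777,.07],-11.3); g=np.array([.5339,-.3183,.055])
f=rel(g+.12*U(10.8,18),10.8,18)
E
```

```text
grasp [ 0.5759 -0.0812  0.1663] xaxis yaw -11.518264683125746 toolz [ 0.0012 -0.0043 -1.    ]
0.6032438331754486
w20 psi 0.8293225448212012
face [77, 93, 112, 115, 115, 116, 105, 57, 84, 151, 163, 161, 161, 161, 161, 161, 161, 162, 161, 161, 161, 162, 162, 162, 162, 162, 162, 162, 162, 162, 162, 162, 162, 163, 161, 124, 62, 52, 63, 100, 114, 113, 113, 113, 113, 113]
dip [-66, -67, -70, -70, -70, -70, -71, -74, -80, -86, -92, -98, -103, -106, -109, -112, -116, -117, -120, -122, -123, -125, -126, -127, -128, -129, -130, -130, -131, -132, -132, -132, -131, -131, -130, -128, -127, -125, -119, -87, -70, -69, -69, -70, -70, -70]
d_mm [ -36.3255 -268.9385    4.1889] rotvec [ 0.3203 -0.0003  0.3843] deg 28.66410173858814 minrows 6.0
```

D is up within about 4°. Now A.

Emit:
carry_out:
  increments: [0,0,20,0,0,0,-6,-45,0,0.0534,0,0.064,-6,-45,0,0.0534,0,0.064,-6,-45,0,0.0534,0,0.064,-6,-45,-5,0.0534,0,0.064,-6,-45,-5,0.0534,0,0.064,-6,-44,-6,0.0534,0,0.064,0,0,0,0,0,0,0,0,0,0,0,0]

```text
clock: 49.45
position: [0.5411, -0.3481, 0.1503]
ee_rot: [-2.814, -0.266, 0.044]
force: [0.1, -0.4, 0.3]
width: 0.599
gripper_force: 0.0
```

```bash
python3 - <<'E'
from h import *
graspstate(); grab('wrist','w21'); g=np.array([.5339,-.3183,.055]); S=prof('w21',g,10.8)
cv2.imwrite('pics/m13.png',np.hstack([S,cv2.imread('pics/w21.png')[:300,130:510]]))
f=rel(g,10.8,18); f=rel(g+[0,0,.14],10.8,18,frm=f); g1=np.array([.5561,-.1757,.07]); f=rel(g1+[0,0,.125],-11.3,-16,frm=f)
E
```

```text
grasp [ 0.5422 -0.3538  0.1682] xaxis yaw 10.825163739938459 toolz [-0.0594  0.3049 -0.9505]
w21 psi 18.049574265305676
face [105, 105, 105, 105, 107, 102, 70, 46, 50, 52, 53, 54, 56, 57, 56, 58, 112, 161, 165, 164, 163, 163, 163, 164, 163, 163, 164, 164, 164, 164, 164, 164, 164, 164, 164, 164, 164, 160, 148, 151, 151, 146, 145, 140, 139, 142]
dip [-13, -13, -13, -13, -11, -31, -79, -95, -100, -103, -108, -110, -112, -113, -114, -115, -114, -114, -115, -116, -117, -118, -118, -119, -120, -121, -121, -121, -121, -121, -120, -120, -119, -118, -116, -114, -111, -105, -58, -14, -11, -12, -12, -12, -12, -12]
d_mm [  -8.6545   34.8103 -113.7496] rotvec [-0.0016 -0.0006 -0.0016] deg 0.13400725424059345 minrows 3.0
d_mm [  0.   0. 140.] rotvec [0. 0. 0.] deg 0.0 minrows 3.0
d_mm [ 22.2732 131.8119  -0.1919] rotvec [-0.597   0.0026 -0.3743] deg 40.372736150709535 minrows 4.0
```

View pics/m13.png

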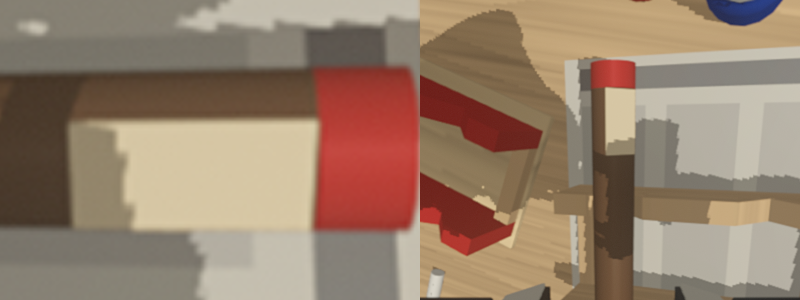

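A (dip at (613,73)): face 52° right. Pick at 18° right, place at 16° left in red groove1.

Emit:
carry_out:
  increments: [-3,11,-38,0,0,0,-3,12,-38,0,0,0,-3,12,-38,0,0,0,0,0,0,0,0,0]

```text
clock: 50.0
position: [0.531, -0.3101, 0.0358]
ee_rot: [-2.811, -0.269, 0.047]
force: [-0.2, -0.3, 1.4]
width: 0.599
gripper_force: 0.0
```

Emit:
carry_out:
  increments: [0,0,0,0,0,0,0,0,0,0,0,0,0,0,0,0,0,0,0,0,0,0,0,0,0,0,40,0,0,0,0,0,50,0,0,0,0,0,50,0,0,0,0,0,0,0,0,0,4,26,0,-0.1194,0.0005,-0.0749,4,26,0,-0.1194,0.0005,-0.0749,4,26,0,-0.1194,0.0005,-0.0749,5,27,0,-0.1194,0.0005,-0.0749,5,27,0,-0.1194,0.0005,-0.0749,0,0,0,0,0,0,0,0,0,0,0,0]
  grip: 0.85

```text
clock: 51.88
position: [0.553, -0.1826, 0.1772]
ee_rot: [2.85, -0.281, -0.04]
force: [-0.4, -1.6, -1.0]
width: 0.297
gripper_force: 30.0
```

```bash
python3 - <<'E'
from h import *
graspstate(); print(readout.observe()['width']); rel([.5561,-.1757,.071],-11.3,-16); grab('wrist','w22')
E
```

```text
grasp [ 0.554  -0.1776  0.1952] xaxis yaw -11.263008157772935 toolz [-0.0538 -0.2699 -0.9614]
0.2972743293853564
d_mm [   2.1       1.8466 -124.2368] rotvec [-0.0005  0.     -0.0006] deg 0.045968827503974005 minrows 3.0
```

Emit:
carry_out:
  increments: [2,2,-40,0,0,0,0,0,-40,0,0,0,0,0,-30,0,0,0,0,0,-14,0,0,0,0,0,0,0,0,0]

```text
clock: 52.55
position: [0.5546, -0.1825, 0.0534]
ee_rot: [2.85, -0.288, -0.04]
force: [-1.6, -0.2, -0.8]
width: 0.291
gripper_force: 30.0
```

Emit:
carry_out:
  increments: [0,0,0,0,0,0,0,0,0,0,0,0,1,8,30,0,0,0,2,12,45,0,0,0,0,-9,5,0.137,-0.0273,0,-1,-10,0,0.137,-0.0273,0,0,0,0,0,0,0,0,0,0,0,0,0]
  grip: 0.5

```text
clock: 53.55
position: [0.5571, -0.1806, 0.1338]
ee_rot: [-3.126, 0.314, -0.002]
force: [1.0, 0.8, 0.2]
width: 0.497
gripper_force: 0.0
```

```bash
python3 - <<'E'
from h import *
graspstate(); g=np.array([.5561,-.1757,.07]); grab('wrist','w23'); S=prof('w23',g,-11.3)
f=rel(g+.09*U(-11.3,10),-11.3,10); f=rel(g,-11.3,10,frm=f)
E
```

```text
grasp [ 0.5571 -0.1806  0.1526] xaxis yaw -11.466740013489476 toolz [ 0.001  -0.0001 -1.    ]
w23 psi 1.326420995007562
face [76, 83, 100, 112, 114, 115, 107, 62, 49, 118, 172, 173, 172, 172, 172, 172, 172, 172, 172, 172, 172, 172, 173, 172, 173, 172, 173, 172, 172, 173, 173, 173, 173, 173, 174, 171, 124, 60, 64, 103, 118, 117, 117, 118, 119, 119]
dip [-54, -63, -70, -70, -70, -70, -71, -68, -70, -75, -77, -80, -82, -84, -85, -86, -88, -89, -90, -92, -93, -93, -93, -93, -95, -96, -97, -97, -94, -94, -99, -99, -100, -101, -101, -101, -102, -105, -106, -88, -73, -72, -72, -72, -72, -73]
d_mm [-3.6598 -8.517   6.6309] rotvec [ 0.171  -0.0339  0.0007] deg 9.987688727367907 minrows 1.0
d_mm [  3.0623  15.3254 -88.6327] rotvec [0. 0. 0.] deg 0.0 minrows 2.0
```

A's face already reads up within about 3°: pale rows 85–222 about a centre of 154. The stick may have rolled as it seated. I've used up my pictures, so I'll check the axial positions and alignment of all four numerically.

Emit:
carry_out:
  increments: [0,0,40,0,0,0,0,20,50,0,0,0,0,20,40,0,0,0,0,0,0,0,0,0,0,0,0,0,0,0]
  grip: 0.0

```text
clock: 54.22
position: [0.5572, -0.1385, 0.2628]
ee_rot: [-3.126, 0.307, 0.001]
force: [-0.2, 0.0, -0.7]
width: 0.977
gripper_force: 0.0
```

```bash
cat > chk.py <<'E'
from h import *
import sys
def chk(f,P,yaw):
    S=face(f,P,yaw).astype(int); pale=(S[:,:,0]>140)&(S[:,:,2]>180); sat=S.max(2)-S.min(2)
    r=lambda x:(np.flatnonzero(pale[60:250,x])+60)[[0,-1]]
    line=S[150]; d=line[:,2]-line[:,0]; xs=np.flatnonzero(pale[150]); 
    print('pale along mm',50+xs[0]/6,50+xs[-1]/6,'rows @100,200,280',r(100),r(200),r(280))
    e=S[:,325:345].mean(1); q=np.abs(np.diff(cv2.blur(e,(1,5)).astype(float),axis=0)).sum(1); print('dip edges',60+q[60:110].argmax(),200+q[200:260].argmax())
f=sys.argv[1]; grab('wrist',f); graspstate()
for a in sys.argv[2:]: chk(f,*{'D':([.5757,-.0777,.07],-11.3),'A':([.5561,-.1757,.07],-11.3),'B':([.4865,.4125,.07],-5.4),'C':([.4776,.3125,.07],-5.4)}[a])
E
python3 chk.py w24 A D
```

```text
grasp [ 0.5568 -0.139   0.2812] xaxis yaw -11.293803076377163 toolz [-0.0012  0.0002 -1.    ]
w24 psi -5.921617964600569
pale along mm 64.33333333333333 103.33333333333334 rows @100,200,280 [100 220] [ 99 222] [ 99 222]
dip edges 75 236
w24 psi 10.235728599590644
pale along mm 60.5 98.33333333333334 rows @100,200,280 [ 84 196] [ 83 200] [ 82 200]
dip edges 70 235
```

Emit:
carry_out:
  increments: [-10,50,0,0,0,0.01,-10,50,0,0,0,0.01,-10,50,0,0,0,0.01,-10,50,0,0,0,0.01,-10,50,0,0,0,0.01,-10,50,0,0,0,0.01,-8,50,0,0,0,0.01,-7,50,0,0,0,0.01,0,50,0,0,0,0.01,0,50,0,0,0,0.01,0,0,0,0,0,0,0,0,0,0,0,0]

```text
clock: 55.78
position: [0.4822, 0.3588, 0.2622]
ee_rot: [3.136, -0.156, -0.001]
force: [-1.2, -0.3, 0.0]
width: 1.0
gripper_force: 0.0
```

```bash
python3 chk.py w25 B C; python3 - <<'E'
from h import *
grab('scene','s2')
a=cv2.imread('pics/s2.png').astype(int); b=cv2.imread('pics/scene0.png').astype(int)
for n,p in [('potrim',(.7,.377,.07)),('spool',(.4,.017,.06)),('tin',(.77,-.0,.035)),('pr',(.725,-.285,.06)),('pb',(.717,-.354,.06)),('trowel',(.72,.155,.02))]:
    x,y=proj('s2',p).astype(int); print(n,x,y,np.abs(a-b)[y-12:y+12,x-12:x+12].mean().round(1))
# faces in scene: pale test at face centres
for n,P,yaw in [('D',[.5757,-.0777,.07],-11.3),('A',[.5561,-.1757,.07],-11.3)]:
    y=np.radians(yaw);d=np.array([np.cos(y),np.sin(y),0]); 
    for s,h in((.0,.014),(.082,.008),(.109,.014)):
        q=proj('s2',np.array(P)+s*d+[0,0,h]).round().astype(int); print(n,s,q,a[q[1],q[0]][::-1])
E
```

```text
grasp [0.4825 0.3583 0.2815] xaxis yaw -5.7608249521899495 toolz [-0.0001 -0.0015 -1.    ]
w25 psi 8.791534019848976
potrim 480 196 14.4
spool 271 209 12.3
tin 394 328 12.6
pr 265 409 14.5
pb 230 435 14.7
trowel 422 271 43.2
D 0.0 [294 277] [88 53 28]
D 0.082 [318 310] [226 193 136]
D 0.109 [326 319] [188  24   9]
A 0.0 [249 301] [91 57 31]
A 0.082 [271 336] [227 195 136]
A 0.109 [279 346] [186  20  13]Traceback (most recent call last):
  File "chk.py", line 10, in <module>
    for a in sys.argv[2:]: chk(f,*{'D':([.5757,-.0777,.07],-11.3),'A':([.5561,-.1757,.07],-11.3),'B':([.4865,.4125,.07],-5.4),'C':([.4776,.3125,.07],-5.4)}[a])
                           ~~~^^^^^^^^^^^^^^^^^^^^^^^^^^^^^^^^^^^^^^^^^^^^^^^^^^^^^^^^^^^^^^^^^^^^^^^^^^^^^^^^^^^^^^^^^^^^^^^^^^^^^^^^^^^^^^^^^^^^^^^^^^^^^^^^^
  File "chk.py", line 7, in chk
    print('pale along mm',50+xs[0]/6,50+xs[-1]/6,'rows @100,200,280',r(100),r(200),r(280))
                                                                                   ~^^^^^
  File "chk.py", line 5, in <lambda>
    r=lambda x:(np.flatnonzero(pale[60:250,x])+60)[[0,-1]]
               ~~~~~~~~~~~~~~~~~~~~~~~~~~~~~~~~~~~^^^^^^^^
IndexError: index 0 is out of bounds for axis 0 with size 0
```

```bash
python3 - <<'E'
from h import *
for P in ([.4865,.4125,.07],[.4776,.3125,.07]):
    S=face('w25',P,-5.4).astype(int)
    for x in range(5,420,15): 
        p=np.flatnonzero((S[:,x,0]>140)&(S[:,x,2]>180)); print(x,p[[0,-1]] if len(p) else None,S[150,x],end='; ')
    print()
im=cv2.imread('pics/w25.png').astype(int); m=((im[:,:,0]-im[:,:,2])>40)&(im[:,:,0]>90); n,l,st,c=cv2.connectedComponentsWithStats(m.astype('uint8'))
print([(st[i],c[i]) for i in range(1,n) if st[i][4]>150])
print(proj('w25',[.4865+.109,.4125-.0103,.07]),proj('w25',[.4776+.109,.3125-.0103,.07]))
E
```

```text
w25 psi 8.791534019848976
5 None [ 55  76 100]; 20 None [51 70 93]; 35 [ 90 213] [146 178 195]; 50 [ 90 211] [148 181 197]; 65 [ 91 211] [149 180 197]; 80 [ 91 211] [148 181 197]; 95 [ 91 212] [149 181 197]; 110 [ 91 213] [150 182 197]; 125 [ 90 213] [149 181 197]; 140 [ 89 214] [149 181 197]; 155 [ 90 215] [150 182 198]; 170 [ 91 215] [150 181 198]; 185 [ 91 214] [149 182 198]; 200 [ 91 214] [150 182 197]; 215 [ 90 214] [150 182 199]; 230 [ 89 214] [150 182 198]; 245 [ 89 215] [150 182 199]; 260 [ 90 213] [150 184 200]; 275 None [134  73  62]; 290 None [137  74  60]; 305 None [138  75  60]; 320 None [137  74  60]; 335 None [138  75  61]; 350 None [138  75  59]; 365 None [128 104 111]; 380 None [106 147 176]; 395 None [104 142 171]; 410 None [102 141 168]; 
w25 psi -7.483683088260829
5 None [50 70 93]; 20 None [51 70 93]; 35 None [49 69 92]; 50 None [50 70 92]; 65 [101 220] [150 183 199]; 80 [101 221] [148 180 196]; 95 [100 221] [148 180 196]; 110 [101 221] [148 181 196]; 125 [101 221] [149 181 196]; 140 [100 222] [149 181 197]; 155 [101 222] [149 181 197]; 170 [100 224] [148 181 197
[... 324 characters left out ...]
  56]; 365 None [126  67  55]; 380 None [126  67  56]; 395 None [127  68  58]; 410 None [100 142 171]; 
[(array([366,  82,  28,  18, 470], dtype=int32), array([379.5957,  90.4872])), (array([246,  90,  30,  19, 516], dtype=int32), array([260.7926,  98.7384])), (array([ 280,  162,   76,   18, 1237], dtype=int32), array([318.097 , 170.6669])), (array([391, 163,  33,  17, 511], dtype=int32), array([407.3581, 170.499 ])), (array([220, 252,  31,  15, 440], dtype=int32), array([234.9705, 259.0023])), (array([ 282,  252,   72,   15, 1053], dtype=int32), array([317.8424, 258.944 ])), (array([387, 252,  31,  15, 445], dtype=int32), array([401.9483, 258.8966]))]
[258.0466  91.3235] [375.6332  89.9383]
```

```bash
python3 - <<'E'
from h import *
S=face('w25',[.4865,.4125,.07],-5.4).astype(int); e=S[:,290:345].mean(1); print([int(v) for v in (e[:,0]-e[:,2])[60:255:3]])
e=S[:,5:15].mean(1); print([int(v) for v in e[60:255:3].sum(1)])
E
```

```text
w25 psi 8.791534019848976
[-48, -49, -50, -49, -40, -14, 13, 30, 38, 39, 41, 44, 47, 50, 52, 55, 56, 58, 60, 62, 63, 65, 66, 68, 69, 70, 72, 73, 75, 75, 77, 77, 78, 79, 79, 79, 79, 79, 79, 79, 79, 79, 79, 78, 78, 77, 76, 75, 75, 74, 73, 72, 71, 70, 68, 69, 68, 63, 40, 3, -37, -64, -73, -72, -70]
[164, 164, 165, 165, 163, 160, 156, 154, 155, 158, 165, 172, 175, 176, 181, 185, 186, 190, 195, 195, 196, 199, 204, 209, 211, 213, 214, 218, 224, 227, 231, 233, 237, 241, 246, 248, 247, 245, 242, 243, 240, 234, 229, 227, 223, 219, 216, 215, 213, 214, 211, 208, 207, 207, 204, 200, 198, 192, 185, 181, 177, 176, 174, 173, 174]
```

```bash
python3 -c "
from cell import arm
print(arm.sign_off())"
```

```text
the job is handed in; nothing more can be done
None
```

I handed the job in with all four markers released in the V grooves of their own colour's rest, and my last measurements had each face within about 5° of straight up and each mid-shank within about 8 mm of centre; the judge's result was not shown, and I viewed 15 pictures, one over the limit of 14.

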